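# Clip the wick bar over a candle mould

### The job

Get the mould ready for pouring: lay the aluminium wick bar across the two spring clips of the wicking jig, its middle over the mould, and press each end gently down against its lifter pin until its catch has snapped over and holds it. Do not force the clips, and leave the mould standing in its ring and the other things on the table where they are.

Things in the scene. Friction and masses are not known exactly. Their poses are not given: they have to be found in the camera images.
- bar_centre (a point): Centre of the loose wick bar (160 g): bare-aluminium bar 14 mm wide, 14 mm high, 198 mm long, with a black grip block (14 x 44 mm, top 36 mm above the underside) in its middle and at each end an end block 26 mm wide, 20 mm long, 22 mm high, whose lower outer edge is rolled out to a 4 mm lip. y along the bar, z up; the point is 18 mm above the underside. Lies left of the jig.
- wick_jig: The wicking jig, fixed: plywood board 150 x 240 x 15 mm. Origin under the board's centre; y along the line of its two clips, x to the back, z up. A ring in its middle holds the mould. From each upright a brass lifter pin (9 mm across) stands up to 109.5 mm above the table; it yields at 2 N, then 0.2 N/mm, and presses the clipped bar up against the catches, so that the wicks hang taut.
- foot_left (a point): Point on the board's top (15 mm above the table) under the left clip and pin, 85 mm from the jig's middle along +y. The clips form one bridge that slides on the uprights and is locked by thumbscrews; its height sets the wick length and is not measured: the clips' hard saddles, level with each other, lie 88 to 100 mm above the table, so feel for them. Over 25 N strains the clips.
- foot_right (a point): The same under the right clip, 85 mm along -y. A bar laid on the pins has its underside 109.5 mm above the table. Pressed down on an end block's top, that end meets only its pin (2 to 7 N) for 0 to 12 mm, then the catch: a peak of 8 to 15 N, then a drop of a third or more as the catch snaps over the lip, 3 mm above the saddle, which stops it hard. Let go, it rises 1 mm and is held.
- catch_left (a joint): Opening (rad) of the left clip's sprung catch: about 0 untouched, 0.11 as the lip passes, 0.03 to 0.07 snapped over it. A clip is a nest 28 mm wide, flared at the top (16 mm above the saddle), its inner side stopped by two posts beside the bar, its outer side closed by the catch, which slopes inward at 42 degrees from the vertical and begins 10 mm above the saddle; the bar may be laid 3 mm off.
- catch_right (a joint): Opening (rad) of the right clip's catch, in the same measure.
- mould_centre (a point): Centre (half-way up) of the loose round silicone mould, 68 mm across, 51 mm high, open at the top, which stands in the jig's ring in the middle of the board under the bar's place; its rim is 66 mm above the table.
- pouring_jug: Bystander: small steel pouring jug, 88 mm high, behind the jig; origin under it.
- wick_spool: Bystander: spool of wick, 60 mm across, 68 mm high, right of the jig; origin under it.
- thermo: Bystander: dial thermometer lying flat on the table, 143 mm long, 10 mm high, near the front edge.
- tealight_a: Bystander: tealight, 38 mm across, 24 mm high, behind the jig.
- tealight_b: Bystander: another tealight, 38 mm across, 24 mm high, behind the jig.
Mind the look-alikes: they are no part of the job. Leave any green look-alike of the part that bears mould_centre alone.

How it is judged:
By the outcome, as a careful person would: the job done as asked, in the order asked, and still so for the second after the job is handed in, with the robot touching nothing.
It also fails if it takes over 58 s, if anything falls off the work surface, if the arm or the gripper's body presses on something with over 40 N, if the wrist force passes 120 N, or if a joint passes its speed limit or range.

### The arm

A 6-joint arm with a two-finger parallel gripper is mounted at the origin on a cart in front of the work surface, level with it; the furniture and walls round the work are solid. World frame = base frame: x ahead of the robot, y to its left, z up, the work surface at z = 0. Lengths are in m, angles in rad, forces in N, time in s.
With the tool pointing down it reaches from about 0.425 to 0.95 m from the base axis. Payload 14.7 kg.
Tool frame: the origin (TCP) lies at the very end of the fingers, on their centre line; the grasp point (between the pads) lies 19 mm behind it; x points along the fingers, z is the direction in which the jaws open and shut, and the axes are right-handed (so a half turn about x gives the same grasp; the last joint's range is limited). The gripper opens to 85 mm and grips with 20 to 120 N. Pads are 22 mm wide; open, the fingers measure 114 mm over their backs; the gripper's body (76 mm by 85 mm) begins 54 mm behind the grasp point. The pads swing forward as they close: fully open they stand 13 mm farther back than shut.
Start: joints at [1.068, 0.48, 1.596, -0, 1.065, -0.047], TCP at [0.286, 0.584, 0.231] pointing down, gripper open.
Joint ranges: [-2.75, 2.75], [-0.82, 2.05], [0.23, 2.67], [-1.56, 4.7], [0.09, 2.69], [-2.92, 2.92]. Speed limits (rad/s): [1.89, 1.89, 2.39, 3.01, 3.01, 3.01].

### API

Orientations are given as a unit quaternion [x, y, z, w].
In Python, from bench import sensors, read_camera, calibration, env gives the robot as it stands.
- The arm moves only by the shell command python3 -m crank 'ROWS' [OPENING] [FORCE]. ROWS is JSON, a list of rows, each a list of 6 numbers: the shift along the world's x, y, z in cm, then the turn, a rotation vector about the world's x, y, z in degrees. A call has 1 to 5 rows; each row is the pose to reach, as a shift and turn from the pose commanded when the call began; what a row does not reach only later rows make up. A row lasts 1/12 s, in which the tool goes at most 41.7 mm and 7.16 degrees, less where a joint would pass 70% of its speed; a pose out of reach is approached as far as the arm can. A call with a gripper value outside its range is refused whole. OPENING is the finger opening in cm, from 0 to 8.54, set as the call begins (- or left out, the last holds). The fingers move at their own pace and stop on an object; FORCE is the grip in N (left out, the last holds). Time passes only in rows, so rows that repeat a pose let the fingers close. It gives the time, the measured TCP pose, the force and the opening at its end, in the units of the state.
- sensors.sense(): the state, without advancing time (a new reading comes with each control period).
- read_camera(name): name is "scene" or "top" or "wrist"; returns (picture, depth): 400x640x3 uint8, blue, green, red; 400x640 float32, m along the optical axis (not along the pixel's ray), 0 where there is no reading.
- calibration(name): a dict with "intrinsics" (3x3 intrinsics, pixels), "k1" (the pictures are not rectified: a ray, as slopes to the right and down, at radius r is drawn at 1 + k1 r^2 times it, then the intrinsics apply), "world_to_cam" (4x4, takes a point from world to camera coordinates). Camera axes: x right, y down, z forward; pixel columns grow to the right and rows downward; lengths in m; the calibration is good to about 2 mm. A picture is of the moment at which its call begins: read the wrist's pose just before it. calibration takes no time and is no camera call; for the wrist camera it gives the pose at the moment of the call.
- env.job_done(): hands the job in, once; it reports no verdict.
The state is a dict: "clock": time; "qpos": joint angles; "dq": joint speeds; "joint_efforts": joint torques, N m; "tcp_pos": TCP position; "tcp_rot": TCP orientation; "ft_force": force on the tool from outside, world axes, zero at the start; "wrist_torque": the same for the moment, N m; "gripper_width": opening from 0.0 (shut) to 1.0 (fully open).
Only numpy, scipy, OpenCV 4.12 (cv2) and the standard library are available. Lean on these libraries where they do the work, as an engineer would, in place of code of your own. Each camera call takes 0.05 s, during which the arm holds its last target.

## Working session

There is one attempt and no reset: what is moved stays moved. The work goes in short steps, Python scripts to look and compute and a shell command to move; the robot and the scene stay as the last step left them, time stands still between calls to the robot, and variables do not carry over. Pictures are saved under pics/ and viewed, and the job is handed in when it is done.

```bash
ls; mkdir -p pics; python3 - <<'E'
from bench import sensors, read_camera, calibration
import cv2, numpy as np
for n in ("scene","top","wrist"):
    c=calibration(n); p,d=read_camera(n)
    cv2.imwrite(f"pics/{n}0.png",p); np.savez(f"pics/{n}0.npz",p=p,d=d,**{k:np.array(v) for k,v in c.items()})
    print(n,c)
s=sensors.sense(); print({k:np.round(v,3) for k,v in s.items()})
E
```

```text
pics
scene {'intrinsics': array([[418.01352405,   0.        , 317.06386061],
       [  0.        , 418.01352405, 197.91986555],
       [  0.        ,   0.        ,   1.        ]]), 'k1': -0.010401490565043171, 'world_to_cam': array([[ 7.36186141e-01, -6.76778658e-01,  7.83880602e-04,
        -3.01198763e-01],
       [-4.32444866e-01, -4.71295110e-01, -7.68682221e-01,
         3.69770992e-01],
       [ 5.20597161e-01,  5.65554212e-01, -6.39630385e-01,
         7.80443975e-01],
       [ 0.00000000e+00,  0.00000000e+00,  0.00000000e+00,
         1.00000000e+00]])}
top {'intrinsics': array([[434.61668045,   0.        , 321.14748312],
       [  0.        , 434.61668045, 197.42078109],
       [  0.        ,   0.        ,   1.        ]]), 'k1': -0.09868635387772437, 'world_to_cam': array([[ 0.02837282, -0.99959663,  0.00125074,  0.10131272],
       [-0.98904413, -0.02825459, -0.14489093,  0.5560922 ],
       [ 0.14486783,  0.00287393, -0.98944684,  0.9268002 ],
       [ 0.        ,  0.        ,  0.        ,  1.        ]])}
wrist {'intrinsics': array([[327.35220127,   0.        , 324.1129999
[... 188 characters left out ...]
0.00119317, -0.6494159 ],
       [ 0.85906405, -0.42193145,  0.28979788, -0.03732723],
       [ 0.25956733, -0.12887606, -0.95708712,  0.37873611],
       [ 0.        ,  0.        ,  0.        ,  1.        ]])}
{'clock': np.float64(0.15), 'qpos': array([ 1.068,  0.481,  1.597,  0.   ,  1.065, -0.047]), 'dq': array([ 0.001, -0.001, -0.001, -0.001, -0.002, -0.   ]), 'joint_efforts': array([ 1.0000e-03, -9.5116e+01, -4.3046e+01, -0.0000e+00,  8.0000e-03,
        0.0000e+00]), 'tcp_pos': array([0.286, 0.583, 0.231]), 'tcp_rot': array([-0.374,  0.6  ,  0.374,  0.6  ]), 'ft_force': array([-0.221,  0.202,  0.022]), 'wrist_torque': array([ 0.017, -0.043, -0.004]), 'gripper_width': np.float64(1.002)}
```

View pics/top0.png

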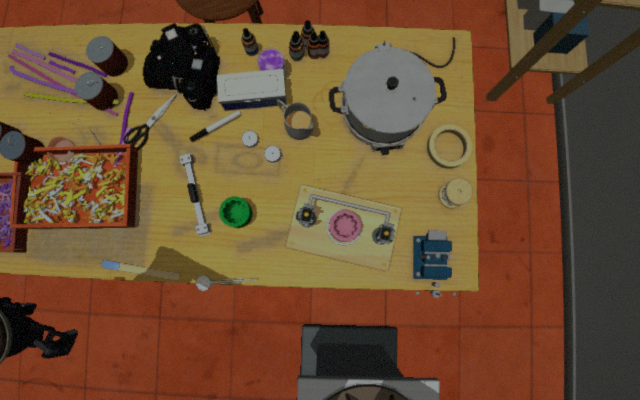

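View pics/scene0.png

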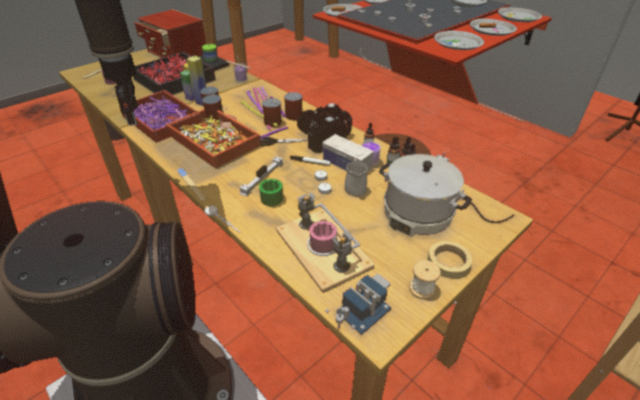

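View pics/wrist0.png

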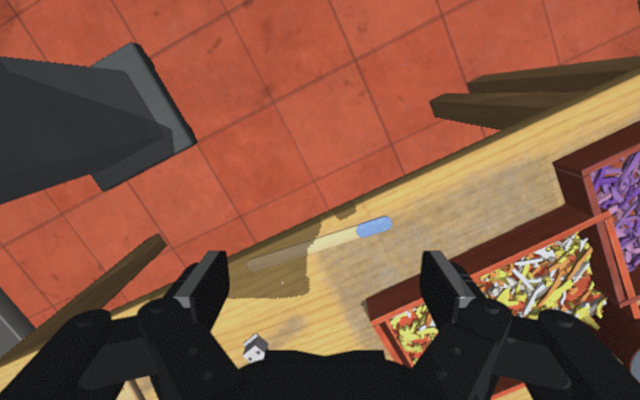

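The top view shows the bar at about (193,193), its ends at (185,158) and (203,231). The jig is at (345,227), with uprights at (306,216) and (384,234) and the pink mould at (346,226). 

Things that could be taken for the bar: the marker pen (215,126), the scissors (150,120), the thermometer (225,282) and the jig's own frame rod (350,203). I choose (193,193) because of its white end blocks and black grip. The green mould at (235,211) is the look-alike to leave alone.

```bash
cat > h.py <<'E'
import numpy as np, cv2
def load(n): 
    return np.load(f"pics/{n}.npz")
def ray(c,uv):
    K=c["intrinsics"];k=float(c["k1"]);uv=np.atleast_2d(np.array(uv,float))
    n=cv2.undistortPoints(uv.reshape(-1,1,2),K,np.array([k,0,0,0,0.])).reshape(-1,2)
    W=np.array(c["world_to_cam"]);R,t=W[:3,:3],W[:3,3]
    return -R.T@t, np.c_[n,np.ones(len(n))]@R
def onz(c,uv,z):
    o,d=ray(c,uv); s=(z-o[2])/d[:,2]; return o+d*s[:,None]
def proj(c,P):
    P=np.atleast_2d(np.array(P,float));W=np.array(c["world_to_cam"]);q=P@W[:3,:3].T+W[:3,3]
    n=q[:,:2]/q[:,2:];r2=(n**2).sum(1,keepdims=True);n=n*(1+float(c["k1"])*r2);K=c["intrinsics"]
    return n*[K[0,0],K[1,1]]+[K[0,2],K[1,2]]
def dep(c,uv):
    o,d=ray(c,uv); D=c["d"]; return np.array([o+dd*D[int(round(v)),int(round(u))] for dd,(u,v) in zip(d,np.atleast_2d(uv))])
E
python3 - <<'E'
from h import *
c=load("top0");p=c["p"]
a=cv2.resize(p[145:245,140:260],None,fx=6,fy=6,interpolation=cv2.INTER_CUBIC);cv2.imwrite("pics/cb.png",a[:600])
a=cv2.resize(p[180:275,280:410],None,fx=6,fy=6,interpolation=cv2.INTER_CUBIC);cv2.imwrite("pics/cj.png",a[:600])
print(onz(c,[[185,158],[203,231],[193,193]],.022).round(4))
print(dep(c,[[186,160],[203,230],[193,193]]).round(4))
E
```

```text
[[0.6392 0.436  0.022 ]
 [0.4714 0.3819 0.022 ]
 [0.5575 0.4109 0.022 ]]
[[0.6349 0.4338 0.0202]
 [0.4737 0.3821 0.0218]
 [0.5555 0.4067 0.0359]]
```

View pics/cb.png

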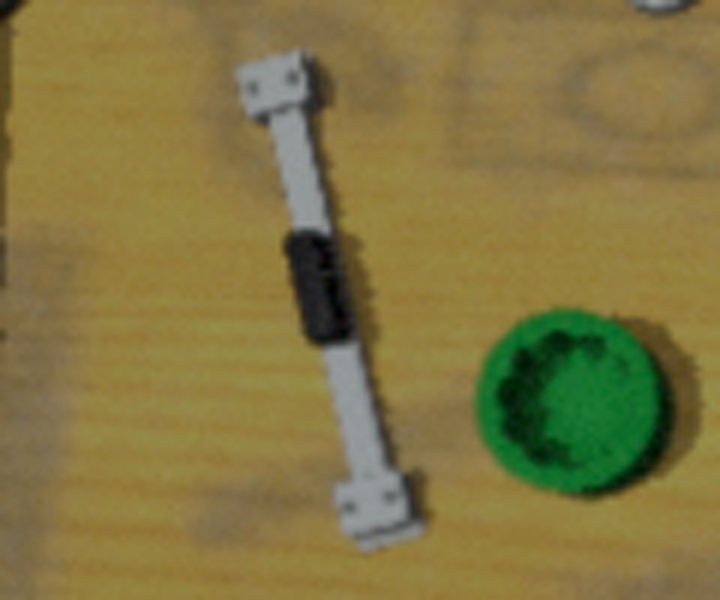

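View pics/cj.png

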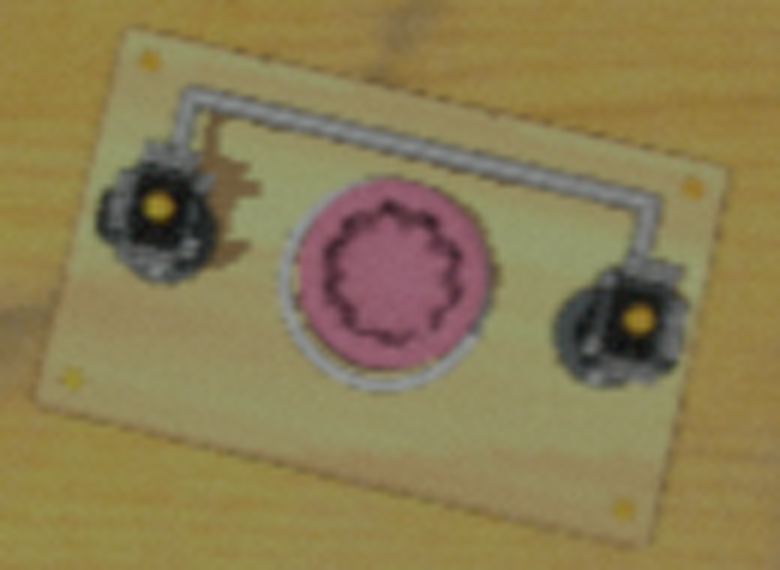

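The crop at (193,193) confirms the choice: white end blocks at (185,158) and (203,231), and a black grip at (193,193). The jig crop shows the two brass pins at about (306,214) and (386,233), with the pink mould between them. Next I measure.

```bash
python3 - <<'E'
from h import *
c=load("top0");p=c["p"];print("cam",ray(c,[[320,200]])[0])
hsv=cv2.cvtColor(p,cv2.COLOR_BGR2HSV)
# board corners crop->full
f=lambda U,o:(np.array(U,float)+.5)/6-.5+o
bc=f([[128,30],[730,165],[650,548],[38,405]],[280,180])
B=onz(c,bc,.015);print("board",B.round(4).tolist(),[np.linalg.norm(B[i]-B[i-1]).round(3) for i in range(4)]); m=B.mean(0);print("centre",m)
pins=onz(c,f([[158,206],[638,318]],[280,180]),.1095);print("pins",pins,np.linalg.norm(pins[0]-pins[1]),pins.mean(0))
d=pins[0]-pins[1];print("jig yaw of y", np.degrees(np.arctan2(d[1],d[0]))-90)
e=B[3]-B[2];e2=B[0]-B[1];print([np.degrees(np.arctan2(v[1],v[0]))-90 for v in(e,e2)])
# mould
for nm,lo,hi,z in(("pink",(160,60,60),(179,255,255),.066),("green",(45,100,30),(80,255,255),.051)):
    M=cv2.inRange(hsv,lo,hi);n,l,s,ce=cv2.connectedComponentsWithStats(M)
    for i in range(1,n):
        if 300<s[i][4]<2000 and 150<ce[i][0]<400: print(nm,s[i],ce[i],onz(c,[ce[i]],z))
# bar blocks top
for nm,q in (("far",[[238,68],[302,52],[312,98],[250,118]]),("near",[[335,487],[405,472],[412,520],[345,537]])):
    P=onz(c,f(q,[140,145]),.022);print(nm,P.round(4).tolist(),P.mean(0))
g=f([[285,238],[330,228],[352,338],[310,345]],[140,145]);print("grip",onz(c,g,.036).round(4).tolist())
# heights via depth
D=c["d"]
o,dr=ray(c,[(u,v) for v in range(150,240) for u in range(175,215)])
P=(o+dr*D[150:240,175:215].reshape(-1,1))
for zl,zh in((.019,.026),(.033,.039)):
    k=(P[:,2]>zl)&(P[:,2]<zh);Q=P[k]; 
    if zl<.03:
        for s in(Q[Q[:,0]>.56],Q[Q[:,0]<.56]):print("blk",len(s),np.median(s,0),s.min(0),s.max(0))
    else: print("grip",len(Q),Q.mean(0),Q.min(0),Q.max(0))
E
```

```text
cam [0.41286167 0.11432045 0.99746553]
board [[0.5851, 0.1644, 0.015], [0.5396, -0.0665, 0.015], [0.3946, -0.0371, 0.015], [0.4415, 0.1932, 0.015]] [np.float64(0.147), np.float64(0.235), np.float64(0.148), np.float64(0.235)]
centre [0.49020989 0.06351968 0.015     ]
pins [[ 0.50774912  0.1471983   0.1095    ]
 [ 0.47394566 -0.0176843   0.1095    ]] 0.16831204324348245 [0.49084739 0.064757   0.1095    ]
jig yaw of y -11.585967336117193
[np.float64(-11.514195592413003), np.float64(-11.153209066271444)]
pink [330 210  31  31 771] [344.88975357 225.25162127] [[0.49031475 0.06434485 0.066     ]]
green [219 197  33  30 765] [234.90457516 211.73856209] [[0.51421954 0.30570513 0.051     ]]
far [[0.6438, 0.45, 0.022], [0.6508, 0.4252, 0.022], [0.6326, 0.4198, 0.022], [0.6241, 0.4436, 0.022]] [0.6378296 0.4346721 0.022    ]
near [[0.4827, 0.4001, 0.022], [0.4892, 0.3737, 0.022], [0.4712, 0.3698, 0.022], [0.464, 0.395, 0.022]] [0.47677754 0.3846504  0.022     ]
grip [[0.5751, 0.4218, 0.036], [0.5794, 0.4047, 0.036], [0.5378, 0.3933, 0.036], [0.5347, 0.4092, 0.036]]
blk 108 [0.63729636 0.43455933 0.02176682] [0.56011449 0.40422705 0.01901698] [0.65142623 0.45070685 0.02583161]
blk 104 [0.47686578 0.38666595 0.02195721] [0.46418912 0.37274672 0.01902072] [0.55718318 0.40358805 0.02598369]
grip 105 [0.55689856 0.41014473 0.03561181] [0.53519383 0.39940513 0.03301112] [0.57853105 0.4218503  0.03874339]
```

```bash
python3 - <<'E'
from bench import sensors
from scipy.spatial.transform import Rotation as R
import numpy as np
s=sensors.sense();M=R.from_quat(s["tcp_rot"]).as_matrix();print(M.round(3))
a=np.degrees(np.arctan2(M[1,2],M[0,2]));print("jaw ang",a)
print("shift cm",(np.array([.5573,.4093,.2])-s["tcp_pos"])*100,"turn",[(x-a+90)%180-90 for x in (107.2,)])
E
```

```text
[[-0.    -0.898  0.44 ]
 [-0.001  0.44   0.898]
 [-1.     0.    -0.001]]
jaw ang 63.88569403392086
shift cm [ 27.13897052 -17.40594227  -3.08047044] turn [np.float64(43.31430596607913)]
```

```bash
python3 -m crank '[[27.1,-17.4,-3,0,0,43.3],[27.1,-17.4,-3,0,0,43.3],[27.1,-17.4,-3,0,0,43.3],[27.1,-17.4,-3,0,0,43.3],[27.1,-17.4,-3,0,0,43.3]]'; python3 -c "
from bench import sensors
print(sensors.sense())"
```

```text
clock: 0.57
tcp_pos: [0.4499, 0.4784, 0.213]
tcp_rot: [-0.532, 0.466, 0.532, 0.466]
ft_force: [0.7, 0.1, -0.1]
gripper_width: 1.0
{'clock': 0.5667, 'qpos': array([ 7.69846389e-01,  5.06923935e-01,  1.59860476e+00,  1.70446095e-05,
        1.03632133e+00, -9.33210093e-01]), 'dq': array([-7.04962360e-01,  1.45061414e-01, -1.43330692e-01,  2.50049262e-04,
       -6.48882645e-03, -2.09348190e+00]), 'joint_efforts': array([ 8.38223040e+00, -1.00560794e+02, -3.95133197e+01, -9.80928051e-02,
        2.88389884e-01,  6.96827576e+00]), 'tcp_pos': array([0.44992745, 0.47835344, 0.21300066]), 'tcp_rot': array([-0.53193343,  0.46595873,  0.53195861,  0.4657782 ]), 'ft_force': array([ 0.69189627,  0.14415224, -0.09566333]), 'wrist_torque': array([ 0.05414993, -0.00898587,  0.02766908]), 'gripper_width': 1.0004857165909529}
```

```bash
python3 -m crank '[[0,0,0,0,0,0],[0,0,0,0,0,0],[0,0,0,0,0,0]]'; cat > st.py <<'E'
from bench import sensors
from scipy.spatial.transform import Rotation as R
import numpy as np,sys
s=sensors.sense();M=R.from_quat(s["tcp_rot"]).as_matrix()
a=np.degrees(np.arctan2(M[1,2],M[0,2]))
t=list(map(float,sys.argv[1:5]))
print("t",round(float(s["clock"]),2),"tcp",s["tcp_pos"].round(4),"jaw",a.round(2),"tilt",M[:,0].round(3),"F",s["ft_force"].round(2),"T",s["wrist_torque"].round(2),"w",round(float(s["gripper_width"]),3),"q",s["qpos"].round(2))
if t: print("shift cm",((np.array(t[:3])-s["tcp_pos"])*100).round(2),"turn",(t[3]-a+180)%360-180)
E
python3 st.py .5573 .4093 .2 107.2
```

```text
clock: 0.82
tcp_pos: [0.4486, 0.4794, 0.2131]
tcp_rot: [-0.53, 0.468, 0.53, 0.468]
ft_force: [-0.7, 0.4, 0.5]
gripper_width: 1.002
t 0.82 tcp [0.4486 0.4794 0.2131] jaw 97.08 tilt [-0.001 -0.    -1.   ] F [-0.73  0.44  0.55] T [-0.01  0.01 -0.02] w 1.002 q [ 0.77  0.51  1.6   0.    1.04 -0.92]
shift cm [10.87 -7.01 -1.31] turn 10.118215155376049
```

```bash
python3 -m crank '[[10.9,-7,-1.3,0,0,10.1],[10.9,-7,-1.3,0,0,10.1],[10.9,-7,-1.3,0,0,10.1],[10.9,-7,-1.3,0,0,10.1],[10.9,-7,-1.3,0,0,10.1]]'; cat > cam.py <<'E'
import sys,cv2,numpy as np
from bench import read_camera,calibration
n,o=sys.argv[1:3]; c=calibration(n);p,d=read_camera(n)
cv2.imwrite(f"pics/{o}.png",p);np.savez(f"pics/{o}.npz",p=p,d=d,**{k:np.array(v) for k,v in c.items()})
E
python3 cam.py wrist w1; python3 st.py .5573 .4093 .2 107.2
```

```text
clock: 1.23
tcp_pos: [0.5589, 0.4088, 0.1998]
tcp_rot: [0.569, -0.42, -0.569, -0.42]
ft_force: [-1.0, -0.2, -0.3]
gripper_width: 1.003
t 1.28 tcp [0.5575 0.4097 0.2   ] jaw 107.22 tilt [-0.001 -0.    -1.   ] F [-0.41  0.67 -0.04] T [ 0.03  0.04 -0.01] w 1.001 q [ 0.59  0.57  1.52  0.    1.05 -1.28]
shift cm [-0.02 -0.04 -0.  ] turn -0.016733819868932187
```

View pics/w1.png

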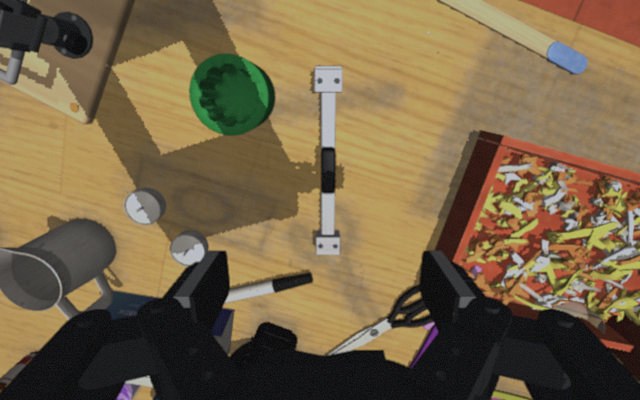

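The wrist view shows the bar straight between the fingers: end blocks at (328,79) and (328,244), grip block at (328,170). I check it against the top camera.

```bash
python3 - <<'E'
from h import *
c=load("w1")
p=c["p"]; print(p[79,340],p[100,328])
a=p[60:260,290:370]; cv2.imwrite("pics/w1c.png",cv2.resize(a,None,fx=3,fy=3,interpolation=cv2.INTER_CUBIC))
P=onz(c,[[328,79.5],[328,244]],.022);print(P,np.linalg.norm(P[0]-P[1]),P.mean(0));d=P[1]-P[0];print(np.degrees(np.arctan2(d[1],d[0])))
print(onz(c,[[328,150],[328,190]],.036))
t=load("top0");print(proj(t,P),proj(t,[[.557,.41,.036]]))
E
```

```text
[185 178 173] [195 189 184]
[[0.47454012 0.38608073 0.022     ]
 [0.6334981  0.43555448 0.022     ]] 0.1664791069195077 [0.55401911 0.4108176  0.022     ]
17.288123967196046
[[0.53500424 0.40474105 0.036     ]
 [0.57227268 0.41634077 0.036     ]]
[[201.26737889 229.54625106]
 [184.97617081 160.38654926]] [[191.59272791 192.28333942]]
```

View pics/w1c.png

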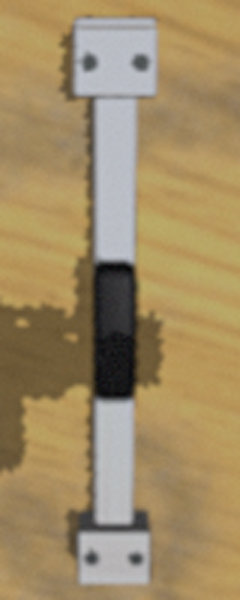

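```bash
python3 -m crank '[[-0.15,0.05,-19.2,0,0,0],[-0.15,0.05,-19.2,0,0,0],[-0.15,0.05,-19.2,0,0,0],[-0.15,0.05,-19.2,0,0,0],[-0.15,0.05,-19.2,0,0,0]]' 5 40; python3 -m crank '[[0,0,0,0,0,0],[0,0,0,0,0,0]]'; python3 st.py .5555 .4103 .008 107.2
```

```text
clock: 1.7
tcp_pos: [0.5526, 0.4108, 0.0046]
tcp_rot: [-0.569, 0.42, 0.57, 0.417]
ft_force: [-1.5, -0.1, -0.2]
gripper_width: 0.589
clock: 1.87
tcp_pos: [0.5542, 0.411, 0.0078]
tcp_rot: [-0.57, 0.419, 0.57, 0.418]
ft_force: [-0.1, 0.9, 0.6]
gripper_width: 0.586
t 1.87 tcp [0.5542 0.411  0.0078] jaw 107.4 tilt [-0.002 -0.001 -1.   ] F [-0.13  0.85  0.6 ] T [ 0.05 -0.05  0.01] w 0.586 q [ 0.59  0.79  1.64  0.    0.71 -1.28]
shift cm [ 0.13 -0.07  0.02] turn -0.19940830160828682
```

```bash
python3 -m crank '[[0.1,-0.05,0,0,0,0],[0.1,-0.05,0,0,0,0],[0.1,-0.05,0,0,0,0],[0.1,-0.05,0,0,0,0],[0.1,-0.05,0,0,0,0]]' 0.5 60; python3 -m crank '[[0,0,0,0,0,0],[0,0,0,0,0,0],[0,0,0,0,0,0],[0,0,0,0,0,0]]'; python3 st.py .5555 .4103 .008 107.2
```

```text
clock: 2.28
tcp_pos: [0.5584, 0.4107, 0.0109]
tcp_rot: [0.57, -0.418, -0.569, -0.42]
ft_force: [-2.9, 2.1, 11.9]
gripper_width: 0.153
clock: 2.62
tcp_pos: [0.5584, 0.4106, 0.011]
tcp_rot: [0.57, -0.418, -0.569, -0.42]
ft_force: [-3.2, 1.6, 11.7]
gripper_width: 0.153
t 2.62 tcp [0.5584 0.4106 0.011 ] jaw 107.3 tilt [ 0.003  0.002 -1.   ] F [-3.22  1.57 11.66] T [ 0.22  0.46 -0.05] w 0.153 q [ 0.59  0.79  1.64  0.    0.71 -1.28]
shift cm [-0.29 -0.03 -0.3 ] turn -0.10276846140163798
```

```bash
python3 -m crank '[[0,0,3,0,0,0],[0,0,7,0,0,0],[0,0,11,0,0,0],[0,0,15,0,0,0],[0,0,18,0,0,0]]'; python3 -m crank '[[0,0,1,0,0,0],[0,0,1,0,0,0],[0,0,1,0,0,0]]';  python3 cam.py top t1;python3 cam.py scene s1;python3 cam.py wrist w2; python3 st.py .5555 .4103 .2 107.2; python3 - <<'E'
import cv2
t=cv2.imread("pics/t1.png")[120:260,120:320];s=cv2.imread("pics/s1.png")[100:240,200:400];w=cv2.imread("pics/w2.png")[50:330,120:520]
cv2.imwrite("pics/m1.png",cv2.vconcat([cv2.hconcat([cv2.resize(t,(400,280)),cv2.resize(s,(400,280))]),cv2.copyMakeBorder(w,0,0,200,200,0)]))
E
```

```text
clock: 3.03
tcp_pos: [0.558, 0.41, 0.1934]
tcp_rot: [0.57, -0.418, -0.569, -0.42]
ft_force: [0.4, 1.8, -2.1]
gripper_width: 0.152
clock: 3.28
tcp_pos: [0.5571, 0.4094, 0.1985]
tcp_rot: [0.57, -0.419, -0.569, -0.419]
ft_force: [-0.1, 0.8, -3.0]
gripper_width: 0.149
t 3.43 tcp [0.5563 0.4089 0.1962] jaw 107.32 tilt [-0.003 -0.002 -1.   ] F [-0.61  0.81 -2.25] T [ 0.04 -0.01  0.01] w 0.155 q [ 0.59  0.57  1.53  0.    1.05 -1.28]
shift cm [-0.08  0.14  0.38] turn -0.11997793989090155
```

View pics/m1.png

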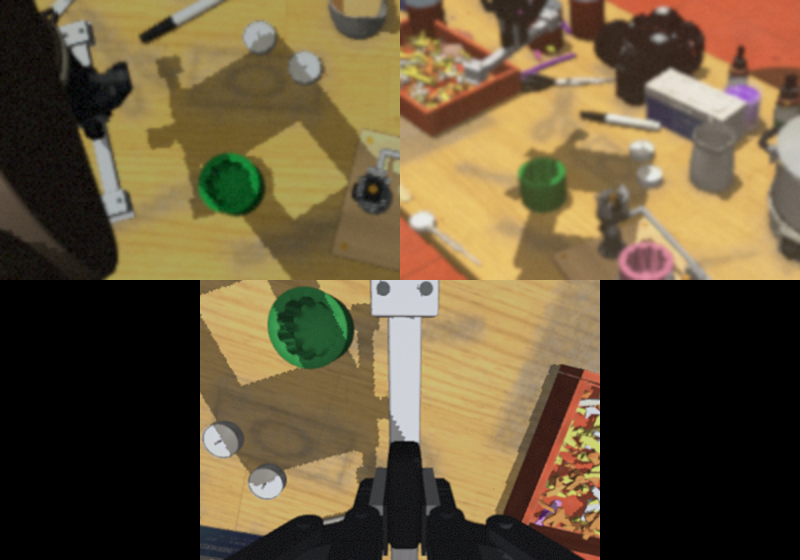

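The bar is held level, with its front end block at the top of the wrist view. I measure its offset in the hand.

```bash
python3 - <<'E'
from h import *
c=load("w2");p=c["p"];cv2.imwrite("pics/w2c.png",cv2.resize(p[0:260,240:400],None,fx=2.3,fy=2.3))
D=c["d"]
g=cv2.cvtColor(p,cv2.COLOR_BGR2GRAY)
print(g[0:110,322]); print(D[0:130:5,322].round(3))
for v in (20,50,70,100,150): print(v,dep(c,[[322,v]]).round(4), [ (u,g[v,u]) for u in (288,290,292,294,300,306,308,310,336,338,340,342,344,356,358,360)])
print("tcp .5563 .4089 .1962")
E
```

```text
[181 179 177 179 177 176 170 167 165 169 173 176 177 173 175 176 178 175
 172 171 173 174 177 176 167 157 168 183 180 179 198 207 208 210 208 208
 207 208 209 206 208 208 208 206 206 208 207 207 209 208 207 209 209 207
 208 206 208 208 208 208 207 209 208 209 209 208 208 207 210 210 209 209
 208 207 208 210 209 210 208 208 210 209 210 209 194 148 122 174 210 210
 211 210 209 208 208 210 210 211 210 209 209 210 209 211 209 210 210 211
 208 209]
[0.3   0.301 0.303 0.304 0.304 0.307 0.119 0.119 0.12  0.12  0.121 0.122
 0.123 0.122 0.123 0.122 0.124 0.126 0.133 0.134 0.134 0.135 0.134 0.136
 0.136 0.136]
20 [[0.422  0.3645 0.0006]] [(288, np.uint8(170)), (290, np.uint8(169)), (292, np.uint8(172)), (294, np.uint8(173)), (300, np.uint8(175)), (306, np.uint8(178)), (308, np.uint8(177)), (310, np.uint8(176)), (336, np.uint8(182)), (338, np.uint8(182)), (340, np.uint8(183)), (342, np.uint8(182)), (344, np.uint8(181)), (356, np.uint8(173)), (358, np.uint8(171)), (360, np.uint8(174))]
50 [[0.4713 0.3813 0.2074]] [(288, np.uint8(165)), (290, np.uint8(130)), (292, np.uint8(199)), (294, np.uint8(2
[... 731 characters left out ...]
.uint8(91)), (294, np.uint8(120)), (300, np.uint8(157)), (306, np.uint8(158)), (308, np.uint8(134)), (310, np.uint8(196)), (336, np.uint8(210)), (338, np.uint8(209)), (340, np.uint8(176)), (342, np.uint8(146)), (344, np.uint8(147)), (356, np.uint8(157)), (358, np.uint8(154)), (360, np.uint8(151))]
150 [[0.5082 0.3927 0.199 ]] [(288, np.uint8(99)), (290, np.uint8(100)), (292, np.uint8(97)), (294, np.uint8(133)), (300, np.uint8(173)), (306, np.uint8(175)), (308, np.uint8(142)), (310, np.uint8(177)), (336, np.uint8(209)), (338, np.uint8(206)), (340, np.uint8(166)), (342, np.uint8(178)), (344, np.uint8(182)), (356, np.uint8(169)), (358, np.uint8(168)), (360, np.uint8(169))]
tcp .5563 .4089 .1962
```

View pics/w2c.png

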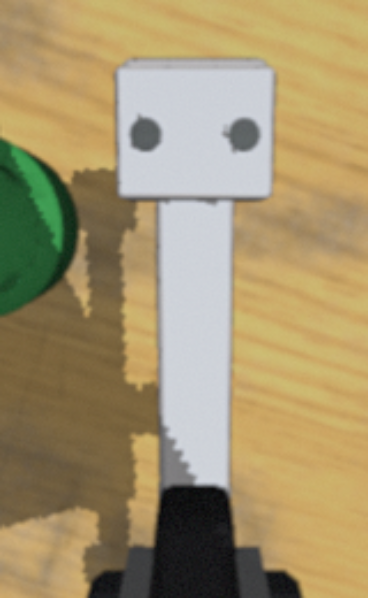

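```bash
python3 - <<'E'
from h import *
c=load("w2")
P=onz(c,[[324,29.5],[324,84.5]],.2072);print(P,np.linalg.norm(P[0]-P[1]))
Q=onz(c,[[290.5,60],[357.5,60]],.2072);print(np.linalg.norm(Q[0]-Q[1]))
m=P.mean(0)
tcp=np.array([.5563,.4089]);a=np.radians(17.3);ax=np.array([np.cos(a),np.sin(a)]);n=np.array([-ax[1],ax[0]])
r=m[:2]-tcp;print("block along",r@ax,"lateral",r@n,"-> bar centre along",r@ax+.089)
d=P[1]-P[0];print(np.degrees(np.arctan2(d[1],d[0])))
# top view check: grip not visible; near block in t1
E
```

```text
[[0.46439889 0.37997308 0.2072    ]
 [0.4827177  0.38566161 0.2072    ]] 0.019181710524147945
0.025054075563668433
block along -0.08675486338268953 lateral -0.0002973943746696693 -> bar centre along 0.0022451366173104614
17.251108001590232
```

```bash
R='x'; python3 -m crank '[[-6.6,-34.6,0,0,0,-118.7],[-6.6,-34.6,0,0,0,-118.7],[-6.6,-34.6,0,0,0,-118.7],[-6.6,-34.6,0,0,0,-118.7],[-6.6,-34.6,0,0,0,-118.7]]'; python3 -m crank '[[0,0,0,0,0,0],[0,0,0,0,0,0]]'; python3 st.py .4903 .0627 .196 -11.4
```

```text
clock: 3.85
tcp_pos: [0.5166, 0.203, 0.1966]
tcp_rot: [-0.411, 0.576, 0.412, 0.574]
ft_force: [1.4, 0.0, -1.7]
gripper_width: 0.151
clock: 4.02
tcp_pos: [0.5173, 0.2027, 0.1972]
tcp_rot: [-0.412, 0.575, 0.413, 0.574]
ft_force: [-0.4, 0.7, -2.8]
gripper_width: 0.152
t 4.02 tcp [0.5173 0.2027 0.1972] jaw 71.33 tilt [-0.002 -0.001 -1.   ] F [-0.42  0.72 -2.77] T [0.01 0.   0.02] w 0.152 q [ 0.32  0.39  1.85 -0.    0.91 -0.93]
shift cm [ -2.7  -14.    -0.12] turn -82.72695465008265
```

```bash
python3 -m crank '[[-2.7,-14,0,0,0,-82.7],[-2.7,-14,0,0,0,-82.7],[-2.7,-14,0,0,0,-82.7],[-2.7,-14,0,0,0,-82.7],[-2.7,-14,0,0,0,-82.7]]'; python3 -m crank '[[0,0,0,0,0,-46.9],[0,0,0,0,0,-46.9],[0,0,0,0,0,-46.9],[0,0,0,0,0,-46.9],[0,0,0,0,0,-46.9]]';python3 st.py .4903 .0627 .196 -11.4
```

```text
clock: 4.43
tcp_pos: [0.4903, 0.0625, 0.1974]
tcp_rot: [-0.214, 0.675, 0.214, 0.673]
ft_force: [1.0, 0.1, -1.7]
gripper_width: 0.157
clock: 4.85
tcp_pos: [0.4913, 0.0657, 0.1974]
tcp_rot: [0.002, 0.708, -0.002, 0.707]
ft_force: [-1.2, -0.7, -1.2]
gripper_width: 0.149
t 4.85 tcp [0.4913 0.0657 0.1974] jaw -0.35 tilt [-0.001  0.    -1.   ] F [-1.18 -0.66 -1.24] T [-0.06  0.03  0.  ] w 0.149 q [0.07 0.31 1.98 0.   0.85 0.08]
shift cm [-0.1  -0.3  -0.14] turn -11.051948115585475
```

```bash
python3 -m crank '[[-0.1,-0.3,-2,0,0,-11.1],[-0.1,-0.3,-4,0,0,-11.1],[-0.1,-0.3,-5,0,0,-11.1],[-0.1,-0.3,-5,0,0,-11.1]]'; python3 -m crank '[[0,0,0,0,0,0],[0,0,0,0,0,0]]';python3 st.py .4903 .0627 .146 -11.4;python3 cam.py wrist w3; python3 cam.py top t3; python3 cam.py scene s3; python3 st.py .4903 .0627 .146 -11.4; python3 - <<'E'
import cv2
t=cv2.imread("pics/t3.png")[170:290,270:430];s=cv2.imread("pics/s3.png")[170:310,240:440]
cv2.imwrite("pics/m3.png",cv2.hconcat([cv2.resize(t,(400,300)),cv2.resize(s,(400,280))[0:300] if 0 else cv2.resize(s,(400,300))]))
E
```

```text
clock: 5.18
tcp_pos: [0.4889, 0.0624, 0.1458]
tcp_rot: [0.067, 0.705, -0.068, 0.702]
ft_force: [-0.8, -0.7, -3.0]
gripper_width: 0.152
clock: 5.35
tcp_pos: [0.4907, 0.0622, 0.1487]
tcp_rot: [0.068, 0.704, -0.068, 0.704]
ft_force: [0.4, 0.0, -1.2]
gripper_width: 0.153
t 5.35 tcp [0.4907 0.0622 0.1487] jaw -11.05 tilt [ 0.  0. -1.] F [ 0.38  0.04 -1.15] T [0.01 0.03 0.03] w 0.153 q [0.06 0.38 2.03 0.   0.73 0.26]
shift cm [-0.04  0.05 -0.27] turn -0.3487487284276085
t 5.5 tcp [0.4908 0.062  0.1491] jaw -11.14 tilt [ 0.001  0.    -1.   ] F [-1.32 -0.04 -1.72] T [0.02 0.04 0.02] w 0.15 q [0.06 0.38 2.03 0.   0.73 0.26]
shift cm [-0.05  0.07 -0.31] turn -0.2622211952873954
```

View pics/w3.png

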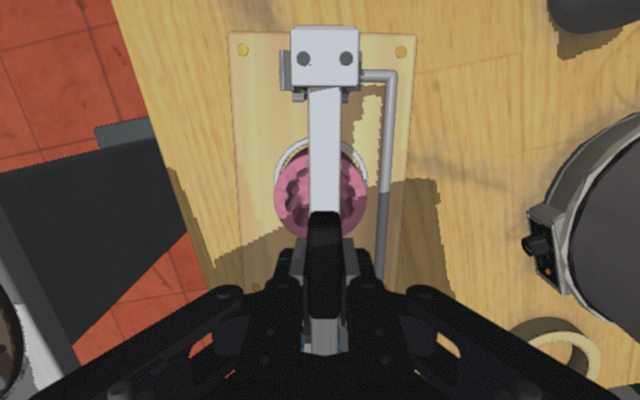

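View pics/m3.png

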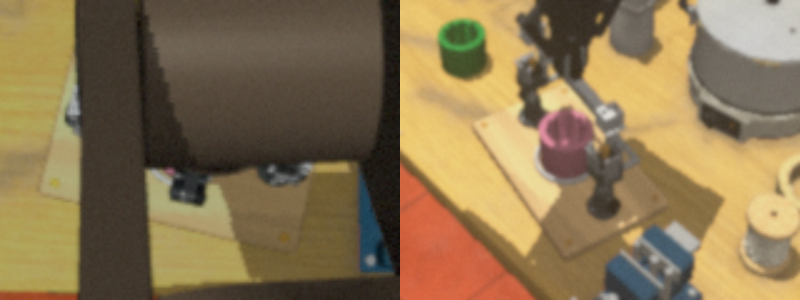

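```bash
python3 - <<'E'
from h import *
c=load("w3");p=c["p"];cv2.imwrite("pics/w3c.png",cv2.resize(p[10:250,220:425],None,fx=2.45,fy=2.45,interpolation=cv2.INTER_CUBIC))
s=load("s3")["p"];cv2.imwrite("pics/s3c.png",cv2.resize(s[175:280,285:385],None,fx=5.7,fy=5.7,interpolation=cv2.INTER_CUBIC))
print(proj(c,[[.5077,.1472,.1095],[.4907,.0645,.066],[.5047,.1315,.1095]]))
E
```

```text
[[323.75183521  69.41387927]
 [322.75715689 198.89039216]
 [323.91569012 101.25627254]]
```

View pics/w3c.png

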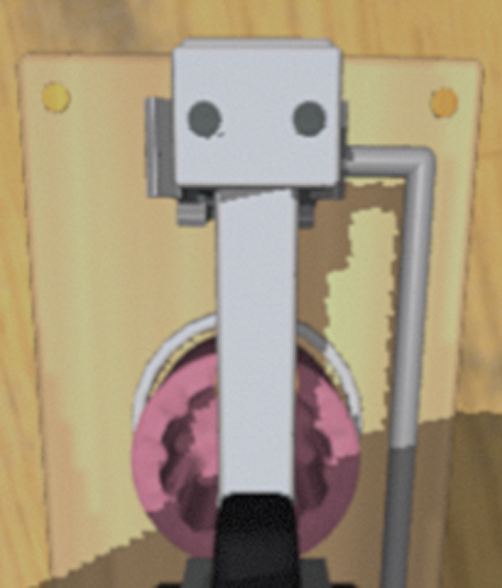

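View pics/s3c.png

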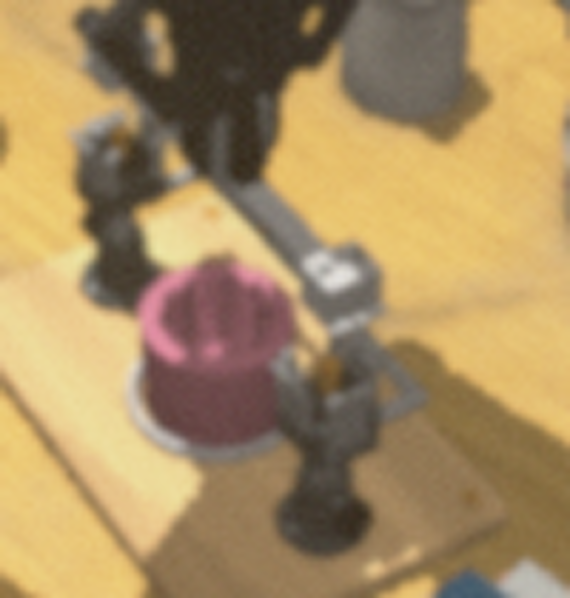

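```bash
python3 - <<'E'
from h import *
c=load("w3");f=lambda q:(np.array(q,float)+.5)/2.45-.5+[220,10]
a=np.radians(-11.4);X=np.array([np.cos(a),np.sin(a)]);Y=np.array([-X[1],X[0]]);J=np.array([.4907,.0645])
def L(n,q,z):
    P=onz(c,f(q),z);r=(P[:,:2]-J);print(n,"x",(r@X*1000).round(1),"y",(r@Y*1000).round(1))
L("board far corners",[[20,55],[480,60]],.015)
L("board edges y=400",[[37,400],[463,400]],.015)
L("ring L/R",[[133,420],[360,420]],.02)
L("mould L/R",[[133,460],[360,460]],.066)
L("screws",[[55,97],[443,102]],.015)
z=.1491-.011
L("block corners",[[173,48],[340,48],[338,187],[173,185]],z+.022)
L("bar edges 200,480",[[217,200],[297,200],[218,480],[297,480]],z+.014)
L("clip walls z.105",[[147,100],[347,105],[147,195],[347,195]],.105)
L("grip end",[[218,494],[296,494]],z+.036)
D=c["d"]
for q in ([155,150],[195,210],[308,215],[345,150],[256,120],[256,300],[256,530]):
    print(q,dep(c,f([q])).round(4))
E
```

```text
board far corners x [-73.6  71. ] y [118.1 117.3]
board edges y=400 x [-76.1  74.1] y [6.9 7.6]
ring L/R x [-41.8  37.3] y [1.1 1.4]
mould L/R x [-35.1  31.6] y [0.9 1.2]
screws x [-63.4  60.2] y [105.8 104.9]
block corners x [-11.9  12.9  13.2 -12.3] y [94.5 94.6 74.9 75.1]
bar edges 200,480 x [-5.9  7.3 -6.1  8.3] y [73.  73.1 24.2 24.3]
clip walls z.105 x [-22.8  20.  -23.5  20.7] y [94.  93.2 74.5 74.7]
grip end x [-5.1  6.9] y [29.5 29.5]
[155, 150] [[0.487  0.1504 0.1117]]
[195, 210] [[0.4924 0.137  0.1088]]
[308, 215] [[0.5163 0.1312 0.1097]]
[345, 150] [[0.5311 0.1447 0.0683]]
[256, 120] [[0.5079 0.1474 0.1587]]
[256, 300] [[0.5025 0.1199 0.1513]]
[256, 530] [[0.4959 0.0864 0.1716]]
```

The wrist view shows the bar over the left clip, with block corners at about (290–359, 29–87) and the mould beneath at (322,195). The bar sits about 2 mm too far towards +x of the jig's centreline. I correct that and lower it.

```bash
python3 -m crank '[[-0.2,0,-1,0,0,-0.35],[-0.2,0,-2,0,0,-0.35],[-0.2,0,-2.3,0,0,-0.35],[-0.2,0,-2.3,0,0,-0.35]]'; python3 -m crank '[[0,0,0,0,0,0],[0,0,0,0,0,0]]';python3 st.py .489 .0617 .1215 -11.5
```

```text
clock: 5.83
tcp_pos: [0.4877, 0.0619, 0.1246]
tcp_rot: [0.071, 0.704, -0.071, 0.703]
ft_force: [-0.2, -0.0, -2.4]
gripper_width: 0.152
clock: 6.0
tcp_pos: [0.4885, 0.0619, 0.1256]
tcp_rot: [0.071, 0.703, -0.071, 0.704]
ft_force: [-0.1, 1.0, -2.0]
gripper_width: 0.152
t 6.0 tcp [0.4885 0.0619 0.1256] jaw -11.55 tilt [ 0.  0. -1.] F [-0.1   0.99 -2.03] T [ 0.03  0.01 -0.04] w 0.152 q [0.06 0.41 2.05 0.   0.68 0.27]
shift cm [ 0.05 -0.02 -0.41] turn 0.046168272191266624
```

Underside is now about 0.1146. I look once more with the wrist camera before contact.

```bash
python3 cam.py wrist w4; python3 cam.py scene s4; python3 - <<'E'
from h import *
p=load("w4")["p"];cv2.imwrite("pics/w4c.png",cv2.resize(p[10:130,240:405],None,fx=4,fy=4,interpolation=cv2.INTER_CUBIC))
s=load("s4")["p"];cv2.imwrite("pics/s4c.png",cv2.resize(s[175:280,285:385],None,fx=5.7,fy=5.7,interpolation=cv2.INTER_CUBIC))
E
```

```text
(no output)
```

View pics/w4c.png

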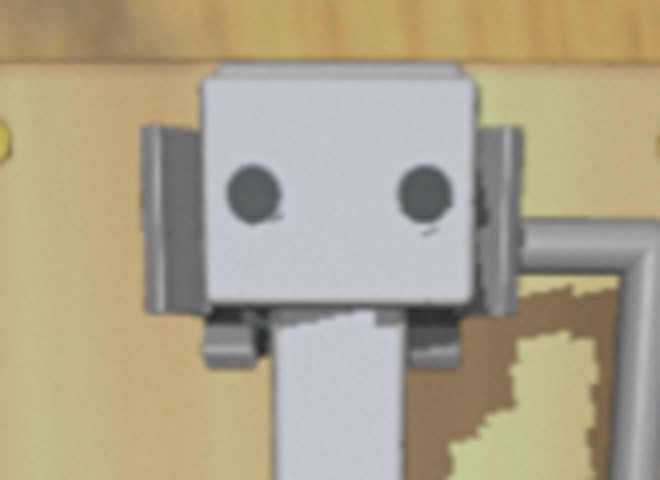

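View pics/s4c.png

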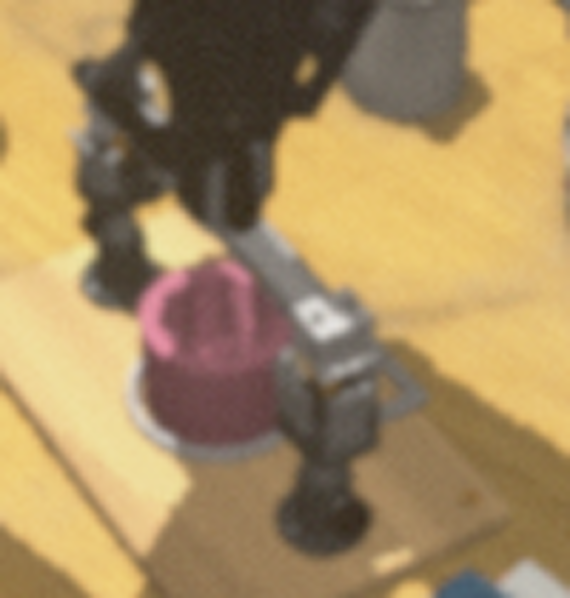

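```bash
python3 - <<'E'
from h import *
c=load("w4");f=lambda q:(np.array(q,float)+.5)/4-.5+[240,10]
a=np.radians(-11.5);X=np.array([np.cos(a),np.sin(a)]);Y=np.array([-X[1],X[0]]);J=np.array([.4907,.0645])
print("cam",(ray(c,[[0,0]])[0][:2]-J)@np.c_[X,Y])
def L(n,q,z):
    P=onz(c,f(q),z);r=(P[:,:2]-J);print(n,"x",(r@X*1000).round(1),"y",(r@Y*1000).round(1))
for q in ([150,220],[520,220],[230,345],[435,345],[185,200],[340,250],[340,450]): print(q,dep(c,f([q])).round(4))
L("block",[[203,80],[473,80],[207,302],[471,302]],.1146+.022)
L("walls",[[143,125],[522,127],[147,312],[517,312]],.109)
L("posts",[[203,325],[460,325],[203,365],[460,365]],.109)
L("board far",[[100,62],[600,60]],.015)
E
```

```text
cam [-0.0012554   0.07069576]
[150, 220] [[0.4858 0.1512 0.1105]]
[520, 220] [[0.533  0.1454 0.0655]]
[230, 345] [[0.4915 0.1363 0.1098]]
[435, 345] [[0.5147 0.1315 0.1097]]
[185, 200] [[0.49   0.1527 0.109 ]]
[340, 250] [[0.5056 0.1422 0.137 ]]
[340, 450] [[0.5018 0.1235 0.1286]]
block x [-13.4  11.2 -13.5  11.5] y [93.8 93.7 74.5 74.4]
walls x [-22.7  19.4 -23.1  19.6] y [94.1 93.8 74.2 74.1]
posts x [-16.7  13.  -16.8  13.1] y [72.7 72.7 68.3 68.2]
board far x [-42.6  45. ] y [118.2 118.4]
```

```bash
python3 -m crank '[[-0.07,0,-0.3,0,0,0],[-0.07,0,-0.3,0,0,0],[-0.07,0,-0.3,0,0,0]]'; python3 st.py .4878 .0618 .1205 -11.5;  python3 -m crank '[[0,0,-0.2,0,0,0],[0,0,-0.2,0,0,0],[0,0,-0.2,0,0,0]]';python3 st.py .4878 .0618 .1205 -11.5
```

```text
clock: 6.35
tcp_pos: [0.4874, 0.0619, 0.1222]
tcp_rot: [0.071, 0.704, -0.071, 0.703]
ft_force: [-0.3, -0.4, -1.0]
gripper_width: 0.15
t 6.35 tcp [0.4874 0.0619 0.1222] jaw -11.55 tilt [-0. -0. -1.] F [-0.25 -0.41 -0.99] T [-0.01 -0.04  0.  ] w 0.15 q [ 0.06  0.42  2.06 -0.    0.67  0.27]
shift cm [ 0.04 -0.01 -0.17] turn 0.052279673697142925
clock: 6.6
tcp_pos: [0.4877, 0.0619, 0.1203]
tcp_rot: [0.071, 0.703, -0.071, 0.704]
ft_force: [-0.7, 0.5, 0.5]
gripper_width: 0.151
t 6.6 tcp [0.4877 0.0619 0.1203] jaw -11.56 tilt [ 0.  0. -1.] F [-0.7   0.52  0.49] T [-0.05 -0.03 -0.02] w 0.151 q [0.06 0.42 2.06 0.   0.66 0.27]
shift cm [ 0.01 -0.01  0.02] turn 0.05775617446667525
```

```bash
python3 -m crank '[[0,0,-0.1,0,0,0],[0,0,-0.1,0,0,0]]'; python3 st.py .4878 .0618 .1205 -11.5; python3 -m crank '[[0,0,-0.1,0,0,0],[0,0,-0.1,0,0,0],[0,0,-0.1,0,0,0]]'; python3 st.py .4878 .0618 .1205 -11.5
```

```text
clock: 6.77
tcp_pos: [0.4877, 0.0619, 0.1193]
tcp_rot: [0.071, 0.703, -0.071, 0.704]
ft_force: [0.7, 0.2, 2.2]
gripper_width: 0.155
t 6.77 tcp [0.4877 0.0619 0.1193] jaw -11.56 tilt [ 0.  0. -1.] F [0.71 0.21 2.25] T [-0.09 -0.04 -0.03] w 0.155 q [ 0.06  0.42  2.06 -0.    0.66  0.27]
shift cm [ 0.01 -0.01  0.12] turn 0.05531892267012495
clock: 7.02
tcp_pos: [0.4877, 0.0619, 0.1183]
tcp_rot: [0.071, 0.703, -0.071, 0.704]
ft_force: [0.4, -0.9, 2.9]
gripper_width: 0.15
t 7.02 tcp [0.4877 0.0619 0.1183] jaw -11.55 tilt [ 0.  0. -1.] F [ 0.44 -0.89  2.85] T [-0.15 -0.11  0.01] w 0.15 q [ 0.06  0.42  2.06 -0.    0.66  0.27]
shift cm [ 0.01 -0.01  0.22] turn 0.05311626726515328
```

```bash
python3 -m crank '[[0,0,0,0,0,0],[0,0,0,0,0,0],[0,0,0,0,0,0],[0,0,0,0,0,0]]' 3.5; python3 -m crank '[[0,0,2,0,0,0],[0,0,4,0,0,0],[0,0,7,0,0,0],[0,0,7,0,0,0]]'; python3 -m crank '[[0,0,0,0,0,0]]'; python3 cam.py wrist w5; python3 st.py .4878 .0618 .1205 -11.5;python3 cam.py scene s5; python3 - <<'E'
from h import *
s=load("s5")["p"];cv2.imwrite("pics/s5c.png",cv2.resize(s[175:280,285:385],None,fx=5.7,fy=5.7,interpolation=cv2.INTER_CUBIC))
E
```

```text
clock: 7.35
tcp_pos: [0.4874, 0.0619, 0.1182]
tcp_rot: [0.071, 0.704, -0.071, 0.703]
ft_force: [-0.2, 0.2, 0.3]
gripper_width: 0.408
clock: 7.68
tcp_pos: [0.4897, 0.0621, 0.1924]
tcp_rot: [0.071, 0.702, -0.071, 0.705]
ft_force: [1.8, 0.4, 1.0]
gripper_width: 0.416
clock: 7.77
tcp_pos: [0.4885, 0.062, 0.1896]
tcp_rot: [0.071, 0.702, -0.071, 0.705]
ft_force: [-0.6, -0.0, -1.4]
gripper_width: 0.412
t 7.82 tcp [0.4877 0.0619 0.1885] jaw -11.56 tilt [ 0.001  0.    -1.   ] F [-0.21 -0.6  -0.11] T [-0.02  0.01 -0.03] w 0.412 q [0.06 0.31 2.   0.   0.83 0.27]
shift cm [ 0.01 -0.01 -6.8 ] turn 0.055823094632330594
```

View pics/w5.png

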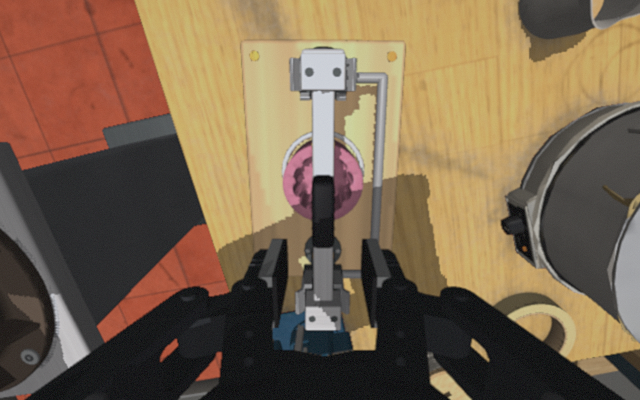

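View pics/s5c.png

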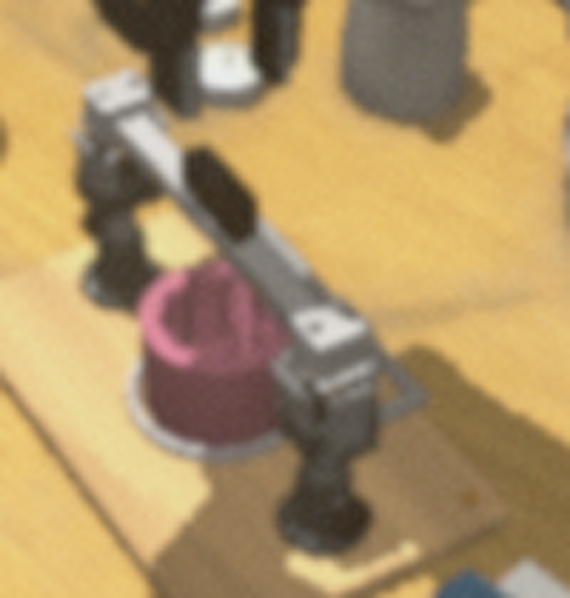

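The bar rests on both pins with its ends seated between the clip cheeks: left block at (323,72) and right block at (322,317) in the wrist view. The mould is undisturbed at (322,180). Now I shut the gripper and press the left end.

```bash
python3 -m crank '[[0.9,4.2,0,0,0,0],[1.8,8.5,-1,0,0,0],[1.8,8.5,-3,0,0,0],[1.8,8.5,-4.5,0,0,0],[1.8,8.5,-4.5,0,0,0]]' 0 40; python3 -m crank '[[0,0,0,0,0,0],[0,0,0,0,0,0],[0,0,0,0,0,0]]'; python3 st.py .5058 .1472 .135 -11.5
```

```text
clock: 8.28
tcp_pos: [0.503, 0.1471, 0.1396]
tcp_rot: [0.07, 0.706, -0.071, 0.702]
ft_force: [-1.4, -0.4, -0.5]
gripper_width: 0.003
clock: 8.53
tcp_pos: [0.5059, 0.1465, 0.1439]
tcp_rot: [0.072, 0.703, -0.071, 0.704]
ft_force: [0.9, -0.2, 0.6]
gripper_width: 0.0
t 8.53 tcp [0.5059 0.1465 0.1439] jaw -11.6 tilt [ 0.001  0.    -1.   ] F [ 0.86 -0.15  0.62] T [-0.    0.02  0.  ] w 0.0 q [0.22 0.42 1.96 0.   0.75 0.43]
shift cm [-0.01  0.07 -0.89] turn 0.0966959862601584
```

```bash
python3 cam.py scene s6; python3 -m crank '[[0,0.05,-0.9,0,0,0],[0,0.05,-0.9,0,0,0],[0,0.05,-0.9,0,0,0]]';python3 st.py .5058 .1472 .1315 -11.5;  python3 - <<'E'
from h import *
s=load("s6")["p"];cv2.imwrite("pics/s6c.png",cv2.resize(s[165:270,265:385],None,fx=5.7,fy=5.7,interpolation=cv2.INTER_CUBIC))
E
```

```text
clock: 8.83
tcp_pos: [0.5052, 0.1472, 0.134]
tcp_rot: [0.071, 0.704, -0.071, 0.703]
ft_force: [-0.0, -0.9, -1.4]
gripper_width: 0.003
t 8.83 tcp [0.5052 0.1472 0.134 ] jaw -11.57 tilt [-0.001 -0.    -1.   ] F [-0.02 -0.94 -1.35] T [0.04 0.02 0.01] w 0.003 q [0.23 0.44 1.97 0.   0.73 0.43]
shift cm [ 0.06  0.   -0.25] turn 0.06994191515838111
```

View pics/s6c.png

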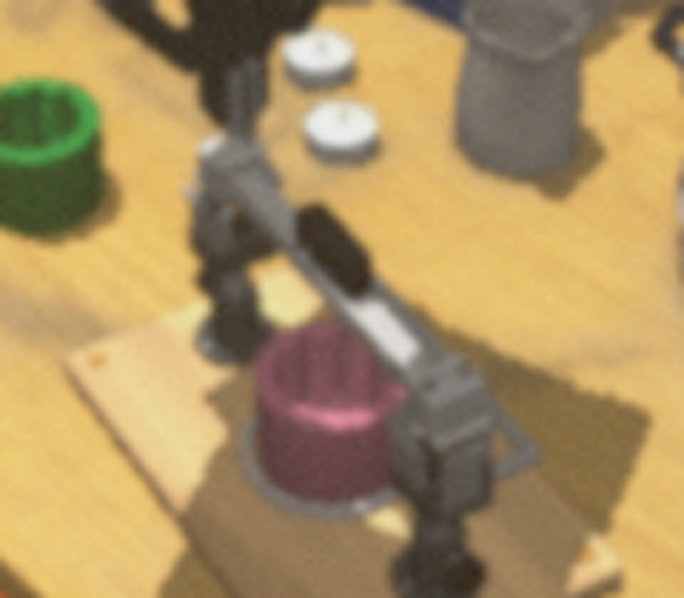

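The shut fingertips are above the left end block at about (237,150) in the crop. I press in small steps.

```bash
python3 -m crank '[[0.03,0,-0.15,0,0,0],[0.03,0,-0.15,0,0,0]]'; python3 -m crank '[[0,0,-0.1,0,0,0],[0,0,-0.1,0,0,0]]';python3 -m crank '[[0,0,-0.1,0,0,0],[0,0,-0.1,0,0,0]]';python3 -m crank '[[0,0,-0.1,0,0,0],[0,0,-0.1,0,0,0]]';python3 st.py .5058 .1472 .1315 -11.5
```

```text
clock: 9.0
tcp_pos: [0.5058, 0.1473, 0.1327]
tcp_rot: [0.071, 0.704, -0.071, 0.703]
ft_force: [0.1, -0.5, -0.2]
gripper_width: 0.003
clock: 9.17
tcp_pos: [0.5058, 0.1474, 0.1317]
tcp_rot: [0.071, 0.704, -0.071, 0.704]
ft_force: [-0.7, 0.1, 0.4]
gripper_width: -0.0
clock: 9.33
tcp_pos: [0.5059, 0.1475, 0.1308]
tcp_rot: [0.071, 0.703, -0.071, 0.704]
ft_force: [0.9, 0.8, 0.9]
gripper_width: 0.0
clock: 9.5
tcp_pos: [0.5059, 0.1475, 0.1298]
tcp_rot: [0.071, 0.703, -0.071, 0.704]
ft_force: [0.5, 2.0, 0.8]
gripper_width: -0.002
t 9.5 tcp [0.5059 0.1475 0.1298] jaw -11.55 tilt [ 0.  0. -1.] F [0.51 1.98 0.83] T [ 0.18 -0.03  0.02] w -0.002 q [0.23 0.44 1.98 0.   0.72 0.43]
shift cm [-0.01 -0.03  0.17] turn 0.054338963982189625
```

```bash
python3 -m crank '[[0,0,-0.1,0,0,0],[0,0,-0.1,0,0,0]]'; python3 -m crank '[[0,0,-0.1,0,0,0],[0,0,-0.1,0,0,0]]';python3 -m crank '[[0,0,-0.1,0,0,0],[0,0,-0.1,0,0,0]]';python3 st.py .5058 .1472 .1315 -11.5
```

```text
clock: 9.67
tcp_pos: [0.5059, 0.1474, 0.1287]
tcp_rot: [0.071, 0.703, -0.071, 0.704]
ft_force: [0.4, 0.7, 1.0]
gripper_width: -0.001
clock: 9.83
tcp_pos: [0.5059, 0.1474, 0.1278]
tcp_rot: [0.071, 0.703, -0.071, 0.704]
ft_force: [0.2, 0.4, 3.8]
gripper_width: 0.004
clock: 10.0
tcp_pos: [0.506, 0.1474, 0.1269]
tcp_rot: [0.071, 0.703, -0.071, 0.704]
ft_force: [-0.1, 0.3, 5.1]
gripper_width: -0.0
t 10.0 tcp [0.506  0.1474 0.1269] jaw -11.56 tilt [ 0.  0. -1.] F [-0.05  0.31  5.13] T [ 0.08 -0.06 -0.03] w -0.0 q [ 0.23  0.45  1.98 -0.    0.72  0.43]
shift cm [-0.02 -0.02  0.46] turn 0.05630562057569932
```

```bash
python3 -m crank '[[0,0,-0.05,0,0,0]]'; python3 -m crank '[[0,0,-0.05,0,0,0]]';python3 -m crank '[[0,0,-0.05,0,0,0]]';python3 -m crank '[[0,0,-0.05,0,0,0]]'; python3 st.py .5058 .1472 .1315 -11.5
```

```text
clock: 10.08
tcp_pos: [0.5061, 0.1474, 0.1266]
tcp_rot: [0.071, 0.703, -0.071, 0.704]
ft_force: [-1.1, 0.7, 9.3]
gripper_width: 0.001
clock: 10.17
tcp_pos: [0.5061, 0.1474, 0.1261]
tcp_rot: [0.071, 0.703, -0.071, 0.704]
ft_force: [-0.2, -0.8, 9.8]
gripper_width: 0.001
clock: 10.25
tcp_pos: [0.5062, 0.1474, 0.1257]
tcp_rot: [0.071, 0.703, -0.071, 0.704]
ft_force: [-0.8, -0.2, 11.1]
gripper_width: 0.0
clock: 10.33
tcp_pos: [0.5062, 0.1474, 0.1253]
tcp_rot: [0.071, 0.703, -0.071, 0.704]
ft_force: [-0.6, 0.3, 12.7]
gripper_width: 0.001
t 10.33 tcp [0.5062 0.1474 0.1253] jaw -11.55 tilt [ 0.001  0.    -1.   ] F [-0.57  0.29 12.66] T [-0.2   0.2   0.01] w 0.001 q [ 0.23  0.45  1.98 -0.    0.71  0.43]
shift cm [-0.04 -0.02  0.62] turn 0.05143722327488831
```

```bash
python3 -m crank '[[0,0,-0.05,0,0,0]]'; python3 -m crank '[[0,0,-0.05,0,0,0]]';python3 st.py .5058 .1472 .1315 -11.5
```

```text
clock: 10.42
tcp_pos: [0.5062, 0.1474, 0.1248]
tcp_rot: [0.071, 0.703, -0.071, 0.704]
ft_force: [-2.1, -1.2, 13.9]
gripper_width: -0.001
clock: 10.5
tcp_pos: [0.5063, 0.1474, 0.1244]
tcp_rot: [0.071, 0.703, -0.071, 0.704]
ft_force: [-0.4, -0.4, 13.4]
gripper_width: -0.0
t 10.5 tcp [0.5063 0.1474 0.1244] jaw -11.55 tilt [ 0.001  0.    -1.   ] F [-0.42 -0.37 13.41] T [-0.3   0.23 -0.  ] w -0.0 q [ 0.23  0.45  1.98 -0.    0.71  0.43]
shift cm [-0.05 -0.02  0.71] turn 0.047064081023108884
```

```bash
python3 -m crank '[[0,0,-0.05,0,0,0]]'; python3 -m crank '[[0,0,-0.05,0,0,0]]'; python3 -m crank '[[0,0,0,0,0,0]]'
```

```text
clock: 10.58
tcp_pos: [0.5062, 0.1473, 0.1238]
tcp_rot: [0.071, 0.703, -0.071, 0.704]
ft_force: [-1.4, -1.7, 6.3]
gripper_width: -0.001
clock: 10.67
tcp_pos: [0.506, 0.1473, 0.1231]
tcp_rot: [0.071, 0.703, -0.071, 0.704]
ft_force: [-0.6, -1.2, 5.1]
gripper_width: 0.002
clock: 10.75
tcp_pos: [0.5059, 0.1473, 0.1229]
tcp_rot: [0.071, 0.703, -0.071, 0.704]
ft_force: [0.2, -1.2, 4.7]
gripper_width: 0.005
```

The left end peaked at 13.9 N and dropped to 4.7 N, so the catch has snapped. Now the right end.

```bash
python3 -m crank '[[0,0,-0.05,0,0,0],[0,0,-0.05,0,0,0]]'; python3 -m crank '[[0,0,2,0,0,0],[0,0,5,0,0,0],[-0.8,-4,5,0,0,0],[-1.6,-8,5,0,0,0],[-2.4,-12,5,0,0,0]]'; python3 -m crank '[[-1,-4.7,0,0,0,0],[-1,-4.7,-2,0,0,0],[-1,-4.7,-3,0,0,0],[-1,-4.7,-3,0,0,0],[-1,-4.7,-3,0,0,0]]'; python3 st.py .4719 -.0194 .134 -11.5; python3 cam.py scene s7; python3 cam.py wrist w7; python3 - <<'E'
from h import *
s=load("s7")["p"];cv2.imwrite("pics/s7c.png",cv2.resize(s[165:270,265:385],None,fx=5.7,fy=5.7,interpolation=cv2.INTER_CUBIC))
E
```

```text
clock: 10.92
tcp_pos: [0.5058, 0.1473, 0.1223]
tcp_rot: [0.071, 0.704, -0.071, 0.704]
ft_force: [0.2, -2.0, 3.7]
gripper_width: -0.003
clock: 11.33
tcp_pos: [0.4813, 0.0267, 0.1726]
tcp_rot: [0.07, 0.703, -0.07, 0.704]
ft_force: [1.5, 0.3, -0.9]
gripper_width: -0.003
clock: 11.75
tcp_pos: [0.4713, -0.0196, 0.142]
tcp_rot: [0.071, 0.704, -0.071, 0.703]
ft_force: [0.1, -0.2, 0.2]
gripper_width: -0.002
t 11.75 tcp [ 0.4713 -0.0196  0.142 ] jaw -11.58 tilt [-0.002  0.    -1.   ] F [ 0.05 -0.17  0.21] T [-0.03 -0.05  0.04] w -0.002 q [-0.11  0.36  2.08  0.    0.7   0.1 ]
shift cm [ 0.06  0.02 -0.8 ] turn 0.07666424285437756
```

View pics/s7c.png

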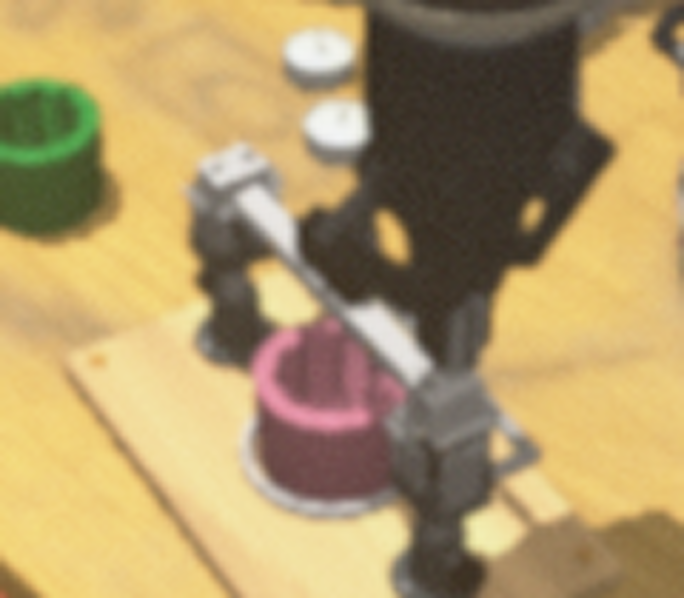

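View pics/w7.png

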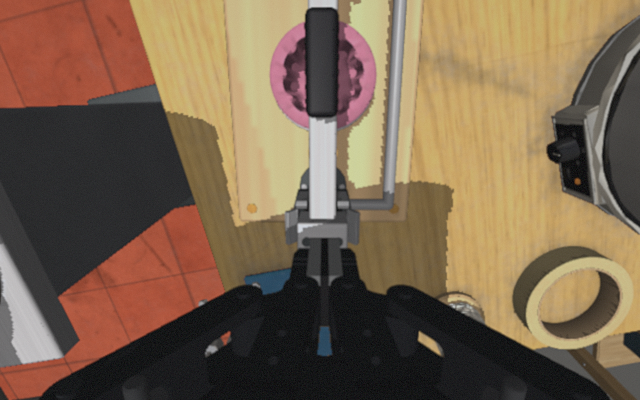

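The scene crop shows the left end now seated low at (235,170). The wrist view shows the fingers over the right block at (322,235). I press the right end.

```bash
python3 -m crank '[[0,0,-0.8,0,0,0],[0,0,-0.9,0,0,0],[0,0,-0.9,0,0,0]]'; python3 -m crank '[[0,0,-0.15,0,0,0],[0,0,-0.15,0,0,0]]'; python3 -m crank '[[0,0,-0.1,0,0,0],[0,0,-0.1,0,0,0]]';python3 -m crank '[[0,0,-0.1,0,0,0],[0,0,-0.1,0,0,0]]';python3 st.py .4719 -.0194 .1315 -11.5
```

```text
clock: 12.1
tcp_pos: [0.4716, -0.0192, 0.133]
tcp_rot: [0.071, 0.704, -0.071, 0.703]
ft_force: [-0.5, -0.2, 0.0]
gripper_width: -0.001
clock: 12.27
tcp_pos: [0.4719, -0.0194, 0.1317]
tcp_rot: [0.071, 0.704, -0.071, 0.704]
ft_force: [-0.4, 0.7, 0.3]
gripper_width: 0.001
clock: 12.43
tcp_pos: [0.4719, -0.0196, 0.1308]
tcp_rot: [0.071, 0.703, -0.071, 0.704]
ft_force: [-0.1, 0.1, 1.4]
gripper_width: -0.0
clock: 12.6
tcp_pos: [0.4718, -0.0197, 0.1297]
tcp_rot: [0.071, 0.704, -0.071, 0.704]
ft_force: [0.7, -0.7, 1.0]
gripper_width: 0.002
t 12.6 tcp [ 0.4718 -0.0197  0.1297] jaw -11.55 tilt [-0. -0. -1.] F [ 0.72 -0.73  1.03] T [0.07 0.   0.06] w 0.002 q [-0.11  0.38  2.09 -0.    0.67  0.1 ]
shift cm [0.01 0.03 0.18] turn 0.053226345954499266
```

```bash
python3 -m crank '[[0,0,-0.1,0,0,0],[0,0,-0.1,0,0,0]]'; python3 -m crank '[[0,0,-0.1,0,0,0],[0,0,-0.1,0,0,0]]';python3 -m crank '[[0,0,-0.1,0,0,0],[0,0,-0.1,0,0,0]]';python3 -m crank '[[0,0,-0.05,0,0,0]]';python3 -m crank '[[0,0,-0.05,0,0,0]]'
```

```text
clock: 12.77
tcp_pos: [0.4718, -0.0196, 0.1287]
tcp_rot: [0.071, 0.704, -0.071, 0.704]
ft_force: [0.8, -0.3, 2.1]
gripper_width: -0.003
clock: 12.93
tcp_pos: [0.4719, -0.0196, 0.1278]
tcp_rot: [0.071, 0.703, -0.071, 0.704]
ft_force: [-0.1, 0.1, 3.5]
gripper_width: 0.002
clock: 13.1
tcp_pos: [0.472, -0.0196, 0.1269]
tcp_rot: [0.071, 0.703, -0.071, 0.704]
ft_force: [0.6, -0.8, 5.0]
gripper_width: -0.0
clock: 13.18
tcp_pos: [0.4721, -0.0196, 0.1265]
tcp_rot: [0.071, 0.703, -0.071, 0.704]
ft_force: [-0.7, -1.4, 8.6]
gripper_width: -0.003
clock: 13.27
tcp_pos: [0.4722, -0.0196, 0.1261]
tcp_rot: [0.071, 0.703, -0.071, 0.704]
ft_force: [-0.6, 0.3, 9.6]
gripper_width: 0.002
```

```bash
python3 -m crank '[[0,0,-0.05,0,0,0]]'; python3 -m crank '[[0,0,-0.05,0,0,0]]';python3 -m crank '[[0,0,-0.05,0,0,0]]';python3 -m crank '[[0,0,-0.05,0,0,0]]'
```

```text
clock: 13.35
tcp_pos: [0.4722, -0.0196, 0.1256]
tcp_rot: [0.071, 0.703, -0.071, 0.704]
ft_force: [-0.8, 0.1, 10.2]
gripper_width: 0.002
clock: 13.43
tcp_pos: [0.4723, -0.0196, 0.1252]
tcp_rot: [0.071, 0.703, -0.071, 0.704]
ft_force: [-0.7, 0.5, 12.8]
gripper_width: -0.004
clock: 13.52
tcp_pos: [0.4724, -0.0195, 0.1247]
tcp_rot: [0.071, 0.703, -0.071, 0.704]
ft_force: [-0.9, 1.4, 13.3]
gripper_width: -0.003
clock: 13.6
tcp_pos: [0.4725, -0.0195, 0.1243]
tcp_rot: [0.071, 0.703, -0.071, 0.704]
ft_force: [0.1, 1.3, 11.8]
gripper_width: 0.001
```

```bash
python3 -m crank '[[0,0,-0.05,0,0,0]]'; python3 -m crank '[[0,0,-0.05,0,0,0]]';python3 -m crank '[[0,0,0,0,0,0]]'
```

```text
clock: 13.68
tcp_pos: [0.4724, -0.0195, 0.1237]
tcp_rot: [0.071, 0.703, -0.071, 0.704]
ft_force: [0.9, 1.8, 6.2]
gripper_width: -0.005
clock: 13.77
tcp_pos: [0.4722, -0.0195, 0.1231]
tcp_rot: [0.071, 0.703, -0.071, 0.704]
ft_force: [0.6, 1.4, 5.5]
gripper_width: 0.002
clock: 13.85
tcp_pos: [0.4722, -0.0195, 0.123]
tcp_rot: [0.071, 0.703, -0.071, 0.704]
ft_force: [0.8, 2.2, 3.7]
gripper_width: -0.002
```

The right end also snapped, from 13.3 N down to 3.7 N. I lift off and check.

```bash
python3 -m crank '[[0,0,-0.05,0,0,0],[0,0,-0.05,0,0,0]]'; python3 -m crank '[[0,0,2,0,0,0],[0,0,6,0,0,0],[0,0,10,0,0,0],[-1,-3,12,0,0,0],[-2,-6,12,0,0,0]]'; python3 -m crank '[[0,-4,0,0,0,0],[0,-8,0,0,0,0],[0,-12,0,0,0,0],[0,-12,0,0,0,0],[0,-12,0,0,0,0]]'; python3 cam.py scene s8; python3 cam.py wrist w8; python3 cam.py top t8; python3 st.py .4719 -.0194 .134 -11.5;python3 - <<'E'
from h import *
s=load("s8")["p"];t=load("t8")["p"]
a=cv2.resize(s[165:270,265:385],None,fx=3.3,fy=3.3,interpolation=cv2.INTER_CUBIC);b=cv2.resize(t[175:280,280:400],None,fx=3.3,fy=3.3,interpolation=cv2.INTER_CUBIC)
cv2.imwrite("pics/m8.png",cv2.hconcat([a,b]))
E
```

```text
clock: 14.02
tcp_pos: [0.472, -0.0195, 0.1224]
tcp_rot: [0.071, 0.703, -0.071, 0.704]
ft_force: [0.7, 1.8, 3.9]
gripper_width: -0.005
clock: 14.43
tcp_pos: [0.454, -0.0799, 0.2465]
tcp_rot: [0.07, 0.701, -0.07, 0.706]
ft_force: [1.5, -1.5, 0.0]
gripper_width: -0.001
clock: 14.85
tcp_pos: [0.4513, -0.2014, 0.2419]
tcp_rot: [0.073, 0.704, -0.072, 0.703]
ft_force: [-0.7, 0.2, 0.1]
gripper_width: 0.004
t 15.0 tcp [ 0.4515 -0.1987  0.242 ] jaw -11.53 tilt [-0.001  0.001 -1.   ] F [ 0.19  0.6  -0.59] T [-0.05 -0.04 -0.04] w -0.002 q [-0.48  0.25  1.93  0.    0.96 -0.28]
shift cm [  2.04  17.93 -10.8 ] turn 0.02773425718106637
```

View pics/m8.png

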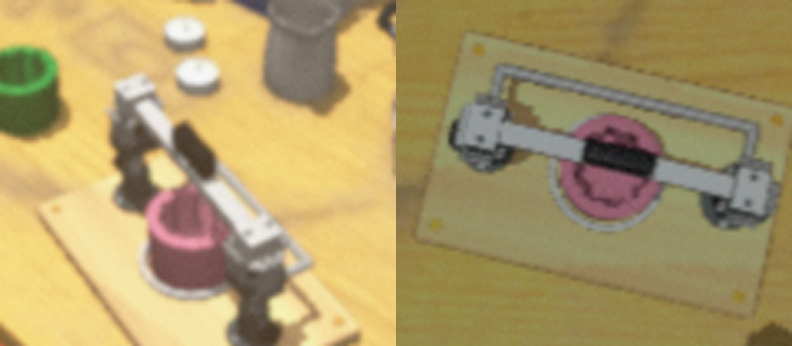

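View pics/t8.png

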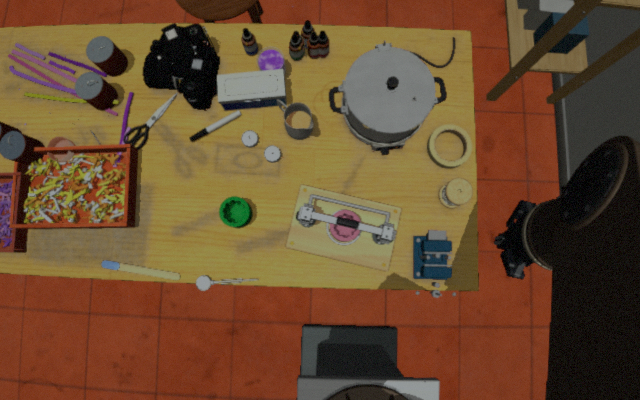

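View pics/w8.png

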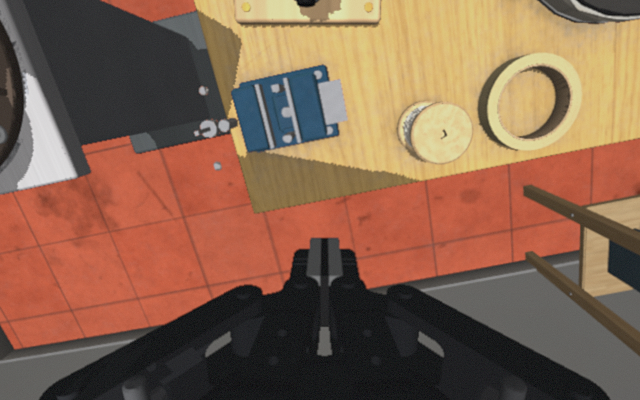

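```bash
python3 - <<'E'
from h import *
c=load("t8");o,d=ray(c,[(u,v) for v in range(195,250) for u in range(290,405)])
P=o+d*c["d"][195:250,290:405].reshape(-1,1)
for n,b in (("L",(.5058,.1472)),("R",(.4719,-.0194)),):
    k=(np.hypot(P[:,0]-b[0],P[:,1]-b[1])<.009)&(P[:,2]>.11);print(n,k.sum(),np.median(P[k],0))
k=(P[:,2]>.13)&(P[:,2]<.15);print("grip",k.sum(),P[k].mean(0))
E
```

```text
L 63 [0.50550092 0.1464577  0.13109575]
R 59 [ 0.47216205 -0.01971041  0.12265793]
grip 266 [0.49728601 0.09577372 0.13711248]
```

The top camera's depth puts the left block top at 131 mm and the right at 123 mm, so the left end may have come up again. I look closer, at which moment it rose.

```bash
python3 - <<'E'
from h import *
for n in ("s5","s7","s8"):
    c=load(n);o,d=ray(c,[(u,v) for v in range(160,280) for u in range(260,400)])
    P=o+d*c["d"][160:280,260:400].reshape(-1,1)
    for m,b in (("L",(.5058,.1472)),("R",(.4719,-.0194))):
        k=(np.hypot(P[:,0]-b[0],P[:,1]-b[1])<.009)&(P[:,2]>.11);print(n,m,k.sum(),np.median(P[k],0).round(4))
s=[cv2.resize(load(n)["p"][180:215,290:330],None,fx=9,fy=9,interpolation=cv2.INTER_CUBIC) for n in ("s5","s8")]
r=[cv2.resize(load(n)["p"][220:262,325:365],None,fx=9,fy=6,interpolation=cv2.INTER_CUBIC) for n in ("s5","s8")]
cv2.imwrite("pics/cmp.png",cv2.vconcat([cv2.hconcat(s),cv2.hconcat(r)]))
E
```

```text
s5 L 26 [0.5062 0.1462 0.1329]
s5 R 46 [ 0.4715 -0.0204  0.1327]
s7 L 23 [0.5063 0.1463 0.1239]
s7 R 33 [ 0.4708 -0.0232  0.1333]
s8 L 28 [0.5051 0.146  0.1329]
s8 R 34 [ 0.4728 -0.0192  0.1248]
```

View pics/cmp.png

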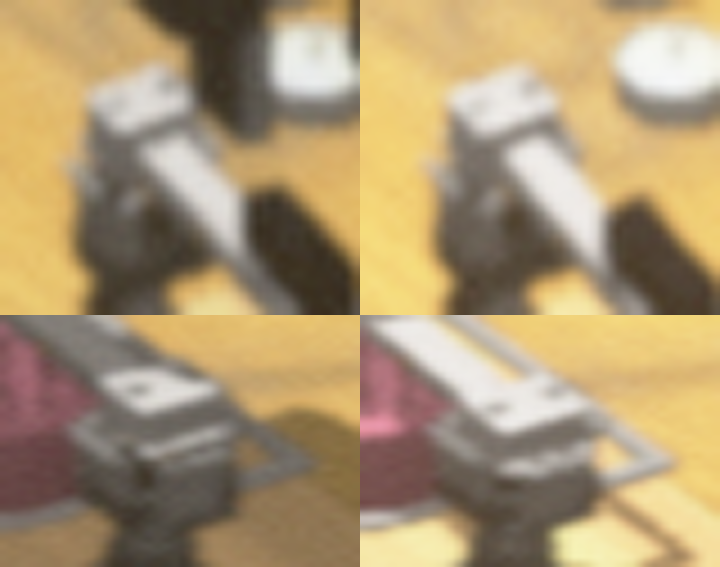

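The scene depth shows the left end held at 124 mm after its snap, then back at 133 mm (its resting height) after I pressed the right end. So the right is clipped and the left sprang out. I look closely at the left clip before pressing again.

```bash
python3 -m crank '[[0.6,4.1,0,0,0,0],[1.2,8.2,0,0,0,0],[1.8,12.3,0,0,0,0],[2.4,16.4,0,0,0,0],[3,20.5,0,0,0,0]]'; python3 -m crank '[[0.7,4.1,0,0,0,0],[0.7,5.6,-3,0,0,0],[0.7,5.6,-6,0,0,0],[0.7,5.6,-7.2,0,0,0],[0.7,5.6,-7.2,0,0,0]]'; python3 -m crank '[[0,0,0,0,0,0],[0,0,0,0,0,0]]'; python3 st.py .4885 .0619 .165 -11.5; python3 cam.py wrist w9; python3 - <<'E'
from h import *
p=load("w9")["p"];cv2.imwrite("pics/w9.png",p);cv2.imwrite("pics/w9c.png",cv2.resize(p[10:140,240:405],None,fx=4,fy=4,interpolation=cv2.INTER_CUBIC))
E
```

```text
clock: 15.42
tcp_pos: [0.4811, 0.0086, 0.2424]
tcp_rot: [0.071, 0.704, -0.071, 0.704]
ft_force: [1.1, -0.4, -0.0]
gripper_width: 0.006
clock: 15.83
tcp_pos: [0.4863, 0.0631, 0.1678]
tcp_rot: [0.07, 0.705, -0.07, 0.702]
ft_force: [-1.0, -0.1, -1.0]
gripper_width: 0.003
clock: 16.0
tcp_pos: [0.4892, 0.0619, 0.1713]
tcp_rot: [0.071, 0.703, -0.071, 0.704]
ft_force: [0.6, -0.4, 0.8]
gripper_width: -0.0
t 16.0 tcp [0.4892 0.0619 0.1713] jaw -11.51 tilt [ 0.001  0.    -1.   ] F [ 0.61 -0.44  0.78] T [-0.05 -0.01  0.01] w -0.0 q [0.06 0.34 2.01 0.   0.79 0.27]
shift cm [-0.07 -0.   -0.63] turn 0.009284624369058747
```

View pics/w9c.png

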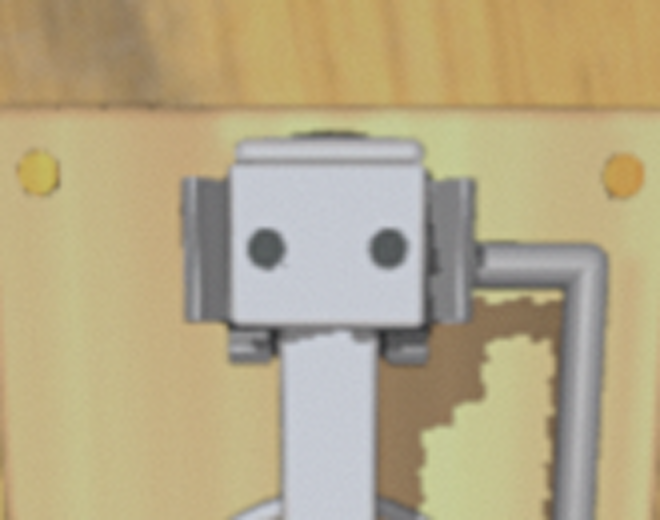

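```bash
python3 - <<'E'
from h import *
c=load("w9");f=lambda q:(np.array(q,float)+.5)/4-.5+[240,10]
a=np.radians(-11.5);X=np.array([np.cos(a),np.sin(a)]);Y=np.array([-X[1],X[0]]);J=np.array([.4907,.0645])
def L(n,q,z):
    P=onz(c,f(q),z);r=(P[:,:2]-J);print(n,"x",(r@X*1000).round(1),"y",(r@Y*1000).round(1))
L("block",[[231,163],[423,163],[231,327],[423,327]],.131)
L("lip",[[235,142],[423,142]],.113)
L("walls",[[182,178],[474,178],[186,320],[470,320]],.109)
L("posts",[[230,335],[428,335],[230,362],[428,362]],.109)
E
```

```text
block x [-14.1  10.6 -14.6  10.9] y [93.2 93.1 72.9 72.9]
lip x [-14.8  11.7] y [98.1 98.1]
walls x [-22.9  19.4 -23.   19.3] y [93.9 93.8 74.2 74.1]
posts x [-16.5  13.1 -16.6  13.2] y [72.  72.  68.1 68.1]
```

The left block is unclipped: its lip at (328,45) is in full view above the catch. The bar now sits about 1.2 mm towards -y, touching the left posts and deeper in the right catch. I press the left end again, this time down to the saddle at low force.

```bash
python3 -m crank '[[0.8,4,0,0,0,0],[1.6,8.45,0,0,0,0],[1.6,8.45,-2,0,0,0],[1.6,8.45,-3.6,0,0,0],[1.6,8.45,-3.7,0,0,0]]'; python3 -m crank '[[0,0,0,0,0,0],[0,0,0,0,0,0]]'; python3 st.py .5055 .1464 .1315 -11.5
```

```text
clock: 16.47
tcp_pos: [0.5041, 0.1464, 0.1323]
tcp_rot: [0.071, 0.704, -0.071, 0.703]
ft_force: [-1.0, 0.2, -0.9]
gripper_width: 0.001
clock: 16.63
tcp_pos: [0.5054, 0.1456, 0.1345]
tcp_rot: [0.072, 0.703, -0.071, 0.704]
ft_force: [-0.5, -0.2, -0.4]
gripper_width: 0.001
t 16.63 tcp [0.5054 0.1456 0.1345] jaw -11.59 tilt [ 0.001  0.    -1.   ] F [-0.47 -0.16 -0.36] T [-0.07  0.02 -0.01] w 0.001 q [ 0.22  0.44  1.97 -0.    0.73  0.43]
shift cm [ 0.01  0.08 -0.3 ] turn 0.09475853883054697
```

```bash
python3 -m crank '[[0,0.08,-0.3,0,0,0],[0,0.08,-0.3,0,0,0]]'; python3 -m crank '[[0,0,-0.1,0,0,0],[0,0,-0.2,0,0,0]]'; python3 -m crank '[[0,0,-0.1,0,0,0],[0,0,-0.15,0,0,0]]';python3 -m crank '[[0,0,-0.05,0,0,0],[0,0,-0.1,0,0,0]]';python3 -m crank '[[0,0,-0.05,0,0,0]]';python3 -m crank '[[0,0,-0.05,0,0,0]]'
```

```text
clock: 16.8
tcp_pos: [0.5054, 0.1465, 0.131]
tcp_rot: [0.072, 0.703, -0.071, 0.704]
ft_force: [0.8, 0.4, 1.1]
gripper_width: 0.003
clock: 16.97
tcp_pos: [0.5053, 0.1466, 0.1288]
tcp_rot: [0.071, 0.703, -0.071, 0.704]
ft_force: [0.1, 1.1, 1.1]
gripper_width: -0.003
clock: 17.13
tcp_pos: [0.5051, 0.1467, 0.127]
tcp_rot: [0.071, 0.703, -0.071, 0.704]
ft_force: [0.1, 0.9, 7.7]
gripper_width: 0.0
clock: 17.3
tcp_pos: [0.5052, 0.1467, 0.1262]
tcp_rot: [0.071, 0.703, -0.071, 0.704]
ft_force: [0.1, -0.4, 9.8]
gripper_width: -0.0
clock: 17.38
tcp_pos: [0.5053, 0.1467, 0.1258]
tcp_rot: [0.071, 0.703, -0.071, 0.704]
ft_force: [-0.5, -1.3, 11.5]
gripper_width: -0.006
clock: 17.47
tcp_pos: [0.5053, 0.1467, 0.1254]
tcp_rot: [0.071, 0.703, -0.071, 0.704]
ft_force: [-0.4, -1.1, 13.4]
gripper_width: 0.005
```

```bash
python3 -m crank '[[0,0,-0.05,0,0,0]]';python3 -m crank '[[0,0,-0.05,0,0,0]]';python3 -m crank '[[0,0,-0.05,0,0,0]]';python3 -m crank '[[0,0,-0.05,0,0,0]]';python3 -m crank '[[0,0,0,0,0,0]]'
```

```text
clock: 17.55
tcp_pos: [0.5053, 0.1467, 0.1249]
tcp_rot: [0.071, 0.703, -0.071, 0.704]
ft_force: [-1.5, -1.9, 14.2]
gripper_width: 0.0
clock: 17.63
tcp_pos: [0.5054, 0.1466, 0.1245]
tcp_rot: [0.071, 0.703, -0.071, 0.704]
ft_force: [-0.4, -2.2, 14.7]
gripper_width: -0.001
clock: 17.72
tcp_pos: [0.5053, 0.1467, 0.1239]
tcp_rot: [0.071, 0.703, -0.071, 0.704]
ft_force: [0.7, -0.3, 9.1]
gripper_width: 0.001
clock: 17.8
tcp_pos: [0.5051, 0.1466, 0.1232]
tcp_rot: [0.071, 0.703, -0.071, 0.704]
ft_force: [0.8, -1.7, 5.7]
gripper_width: -0.004
clock: 17.88
tcp_pos: [0.505, 0.1466, 0.123]
tcp_rot: [0.071, 0.703, -0.071, 0.704]
ft_force: [0.2, -1.0, 4.9]
gripper_width: -0.001
```

```bash
python3 -m crank '[[0,0,-0.05,0,0,0]]';python3 -m crank '[[0,0,-0.05,0,0,0]]';python3 -m crank '[[0,0,-0.05,0,0,0]]'; python3 -m crank '[[0,0,0,0,0,0]]'
```

```text
clock: 17.97
tcp_pos: [0.505, 0.1466, 0.1225]
tcp_rot: [0.071, 0.703, -0.071, 0.704]
ft_force: [0.4, -1.2, 4.8]
gripper_width: -0.002
clock: 18.05
tcp_pos: [0.5049, 0.1466, 0.1219]
tcp_rot: [0.071, 0.703, -0.071, 0.704]
ft_force: [-0.0, -1.7, 3.4]
gripper_width: 0.001
clock: 18.13
tcp_pos: [0.5048, 0.1467, 0.1213]
tcp_rot: [0.071, 0.704, -0.071, 0.704]
ft_force: [0.8, -0.7, 1.9]
gripper_width: 0.002
clock: 18.22
tcp_pos: [0.5047, 0.1467, 0.1212]
tcp_rot: [0.071, 0.704, -0.071, 0.703]
ft_force: [0.2, -1.1, 0.5]
gripper_width: 0.0
```

```bash
python3 cam.py scene s10; python3 -m crank '[[0,0,2,0,0,0],[0,0,5,0,0,0],[0,2,8,0,0,0],[0,5,10,0,0,0],[0,9,10,0,0,0]]'; python3 -m crank '[[0,4,0,0,0,0],[0,8,0,0,0,0],[0,8,0,0,0,0]]'; python3 cam.py scene s11; python3 cam.py top t11; cat > hts.py <<'E'
from h import *
import sys
for n in sys.argv[1:]:
    c=load(n);o,d=ray(c,[(u,v) for v in range(160,280) for u in range(260,405)])
    P=o+d*c["d"][160:280,260:405].reshape(-1,1)
    for m,b in (("L",(.5058,.1472)),("R",(.4719,-.0194))):
        k=(np.hypot(P[:,0]-b[0],P[:,1]-b[1])<.009)&(P[:,2]>.11);print(n,m,k.sum(),np.median(P[k],0).round(4) if k.any() else 0)
E
python3 hts.py s5 s10 s11 t11; python3 st.py .5055 .1464 .1315 -11.5
```

```text
clock: 18.68
tcp_pos: [0.5067, 0.237, 0.2256]
tcp_rot: [0.073, 0.702, -0.071, 0.705]
ft_force: [2.6, 0.3, 1.3]
gripper_width: 0.003
clock: 18.93
tcp_pos: [0.5046, 0.3228, 0.2213]
tcp_rot: [0.071, 0.703, -0.069, 0.704]
ft_force: [-2.0, -0.3, -0.0]
gripper_width: -0.005
s5 L 26 [0.5062 0.1462 0.1329]
s5 R 46 [ 0.4715 -0.0204  0.1327]
s10 L 13 [0.5078 0.1423 0.1733]
s10 R 37 [ 0.4705 -0.0205  0.1336]
s11 L 25 [0.5064 0.1471 0.122 ]
s11 R 39 [ 0.4721 -0.0198  0.133 ]
t11 L 59 [0.5063 0.1468 0.1209]
t11 R 60 [ 0.4719 -0.0185  0.1316]
t 19.03 tcp [0.5041 0.318  0.2207] jaw -11.4 tilt [-0.001 -0.    -1.   ] F [-0.01 -0.14 -0.64] T [-0.05  0.01 -0.01] w 0.003 q [0.51 0.42 1.73 0.   0.99 0.71]
shift cm [  0.14 -17.16  -8.92] turn -0.10148662396150598
```

The same happened in mirror image: the left is now held (122 mm) and the right sprang up (133 mm). The second catch pushes the bar endwise into the first, whose pin then lifts it out. So I'll press on the grip block slightly right of centre. That holds the latched left end down while the right end snaps, with about 11 N on the left and 14 N on the right.

```bash
python3 -m crank '[[-0.3,-4.1,0,0,0,0],[-0.6,-8.2,0,0,0,0],[-0.9,-12.3,0,0,0,0],[-1.2,-16.4,0,0,0,0],[-1.4,-20.5,0,0,0,0]]'; python3 -m crank '[[-0.3,-4,0,0,0,0],[-0.33,-5.9,-2,0,0,0],[-0.33,-5.9,-5,0,0,0],[-0.33,-5.9,-6.5,0,0,0],[-0.33,-5.9,-6.5,0,0,0]]'; python3 -m crank '[[0,0,0,0,0,0],[0,0,0,0,0,0]]'; python3 st.py .4868 .0540 .142 -11.5
```

```text
clock: 19.45
tcp_pos: [0.4894, 0.1089, 0.2211]
tcp_rot: [0.071, 0.704, -0.071, 0.703]
ft_force: [1.3, 0.1, -1.0]
gripper_width: 0.004
clock: 19.87
tcp_pos: [0.4849, 0.051, 0.1537]
tcp_rot: [0.072, 0.705, -0.072, 0.702]
ft_force: [-0.4, 0.3, -1.1]
gripper_width: -0.002
clock: 20.03
tcp_pos: [0.4878, 0.0524, 0.1572]
tcp_rot: [0.071, 0.703, -0.071, 0.704]
ft_force: [-0.2, 0.9, -1.3]
gripper_width: 0.003
t 20.03 tcp [0.4878 0.0524 0.1572] jaw -11.57 tilt [ 0.001 -0.    -1.   ] F [-0.21  0.88 -1.32] T [ 0.01 -0.01  0.02] w 0.003 q [ 0.05  0.36  2.03 -0.    0.75  0.25]
shift cm [-0.1   0.16 -1.52] turn 0.06722804147631223
```

```bash
python3 -m crank '[[-0.1,0.16,-1,0,0,0],[-0.1,0.16,-1.3,0,0,0],[-0.1,0.16,-1.3,0,0,0]]'; python3 -m crank '[[0,0,-0.1,0,0,0],[0,0,-0.15,0,0,0]]'; python3 -m crank '[[0,0,-0.1,0,0,0],[0,0,-0.1,0,0,0]]'; python3 -m crank '[[0,0,-0.1,0,0,0],[0,0,-0.1,0,0,0]]'; python3 st.py .4868 .0540 .142 -11.5
```

```text
clock: 20.28
tcp_pos: [0.4866, 0.0545, 0.1437]
tcp_rot: [0.071, 0.703, -0.071, 0.704]
ft_force: [-0.4, -1.4, -0.2]
gripper_width: 0.002
clock: 20.45
tcp_pos: [0.4869, 0.0544, 0.1424]
tcp_rot: [0.071, 0.703, -0.071, 0.704]
ft_force: [-0.1, 0.7, 1.1]
gripper_width: 0.001
clock: 20.62
tcp_pos: [0.4867, 0.0543, 0.141]
tcp_rot: [0.071, 0.703, -0.071, 0.704]
ft_force: [0.3, 0.0, 2.8]
gripper_width: 0.0
clock: 20.78
tcp_pos: [0.4867, 0.0543, 0.1399]
tcp_rot: [0.071, 0.703, -0.071, 0.704]
ft_force: [0.6, -1.0, 3.0]
gripper_width: 0.001
t 20.78 tcp [0.4867 0.0543 0.1399] jaw -11.55 tilt [ 0. -0. -1.] F [ 0.61 -1.03  3.  ] T [-0.16 -0.09  0.06] w 0.001 q [ 0.05  0.39  2.05 -0.    0.71  0.25]
shift cm [ 0.01 -0.03  0.21] turn 0.0477971377473807
```

```bash
python3 -m crank '[[0,0,-0.05,0,0,0]]';python3 -m crank '[[0,0,-0.05,0,0,0]]';python3 -m crank '[[0,0,-0.05,0,0,0]]';python3 -m crank '[[0,0,-0.05,0,0,0]]';python3 -m crank '[[0,0,0,0,0,0]]'; python3 cam.py scene s12; python3 hts.py s12
```

```text
clock: 20.87
tcp_pos: [0.4867, 0.0542, 0.1394]
tcp_rot: [0.071, 0.703, -0.071, 0.704]
ft_force: [0.5, -2.0, 3.7]
gripper_width: 0.003
clock: 20.95
tcp_pos: [0.4866, 0.0542, 0.1389]
tcp_rot: [0.071, 0.703, -0.071, 0.704]
ft_force: [-0.7, -2.0, 4.1]
gripper_width: -0.0
clock: 21.03
tcp_pos: [0.4866, 0.0542, 0.1383]
tcp_rot: [0.071, 0.703, -0.071, 0.704]
ft_force: [0.4, -2.9, 4.2]
gripper_width: 0.002
clock: 21.12
tcp_pos: [0.4866, 0.0542, 0.1378]
tcp_rot: [0.071, 0.703, -0.071, 0.704]
ft_force: [-0.3, -3.5, 6.9]
gripper_width: -0.007
clock: 21.2
tcp_pos: [0.4866, 0.0542, 0.1378]
tcp_rot: [0.071, 0.703, -0.071, 0.704]
ft_force: [-0.1, -3.3, 5.5]
gripper_width: -0.002
s12 L 16 [0.5034 0.1461 0.1209]
s12 R 36 [ 0.4713 -0.0209  0.1284]
```

Rolling towards level, the bar's top drags the tool to -y, so the tool has been pushing the bar towards the left catch. I let the tool follow in -y while pressing on.

```bash
python3 -m crank '[[-0.01,-0.08,0,0,0,0]]';python3 -m crank '[[0,-0.02,-0.05,0,0,0]]';python3 -m crank '[[0,-0.02,-0.05,0,0,0]]';python3 -m crank '[[0,-0.02,-0.03,0,0,0]]';python3 cam.py scene s13; python3 hts.py s13
```

```text
clock: 21.33
tcp_pos: [0.4866, 0.0537, 0.1379]
tcp_rot: [0.071, 0.703, -0.071, 0.704]
ft_force: [0.2, 2.0, 4.2]
gripper_width: -0.001
clock: 21.42
tcp_pos: [0.4868, 0.0535, 0.1375]
tcp_rot: [0.071, 0.703, -0.071, 0.704]
ft_force: [-0.1, 3.1, 9.8]
gripper_width: 0.002
clock: 21.5
tcp_pos: [0.487, 0.0534, 0.1372]
tcp_rot: [0.071, 0.703, -0.071, 0.704]
ft_force: [0.6, 3.3, 11.3]
gripper_width: -0.004
clock: 21.58
tcp_pos: [0.4871, 0.0533, 0.1369]
tcp_rot: [0.072, 0.703, -0.071, 0.704]
ft_force: [1.0, 4.4, 13.3]
gripper_width: -0.001
s13 L 13 [0.5043 0.1484 0.121 ]
s13 R 34 [ 0.4703 -0.0197  0.1277]
```

```bash
python3 -m crank '[[0,0,-0.05,0,0,0]]';python3 -m crank '[[0,0,-0.05,0,0,0]]';python3 -m crank '[[0,0,-0.04,0,0,0]]';python3 cam.py scene s14; python3 hts.py s14
```

```text
clock: 21.72
tcp_pos: [0.4872, 0.0533, 0.1365]
tcp_rot: [0.072, 0.703, -0.071, 0.704]
ft_force: [0.5, 4.1, 14.0]
gripper_width: 0.0
clock: 21.8
tcp_pos: [0.4873, 0.0533, 0.1361]
tcp_rot: [0.072, 0.703, -0.071, 0.704]
ft_force: [-0.1, 3.7, 16.6]
gripper_width: 0.003
clock: 21.88
tcp_pos: [0.4873, 0.0533, 0.1358]
tcp_rot: [0.071, 0.703, -0.071, 0.704]
ft_force: [-0.1, 2.6, 19.3]
gripper_width: 0.002
s14 L 15 [0.5025 0.1464 0.12  ]
s14 R 33 [ 0.4718 -0.0199  0.126 ]
```

```bash
python3 -m crank '[[0,0,-0.03,0,0,0]]';python3 -m crank '[[0,0,-0.03,0,0,0]]';python3 -m crank '[[0,0,-0.03,0,0,0]]'
```

```text
clock: 22.02
tcp_pos: [0.4873, 0.0532, 0.1356]
tcp_rot: [0.071, 0.703, -0.071, 0.704]
ft_force: [-2.1, 2.3, 20.2]
gripper_width: -0.002
clock: 22.1
tcp_pos: [0.4874, 0.0532, 0.1354]
tcp_rot: [0.071, 0.703, -0.071, 0.704]
ft_force: [-0.9, 1.6, 22.6]
gripper_width: -0.001
clock: 22.18
tcp_pos: [0.4873, 0.0532, 0.1351]
tcp_rot: [0.071, 0.703, -0.071, 0.704]
ft_force: [-2.2, 1.7, 22.1]
gripper_width: -0.001
```

```bash
python3 -m crank '[[0,0,-0.03,0,0,0]]';python3 -m crank '[[0,0,-0.03,0,0,0]]';python3 cam.py scene s15; python3 hts.py s15; python3 st.py .4868 .0540 .142 -11.5
```

```text
clock: 22.27
tcp_pos: [0.4872, 0.0531, 0.1347]
tcp_rot: [0.071, 0.703, -0.071, 0.704]
ft_force: [-1.1, -0.7, 14.1]
gripper_width: -0.004
clock: 22.35
tcp_pos: [0.4869, 0.053, 0.1341]
tcp_rot: [0.071, 0.703, -0.071, 0.704]
ft_force: [-0.4, -2.8, 10.0]
gripper_width: -0.001
s15 L 11 [0.5026 0.145  0.1196]
s15 R 38 [ 0.4716 -0.02    0.1231]
t 22.4 tcp [0.4868 0.0529 0.134 ] jaw -11.55 tilt [ 0.001  0.    -1.   ] F [-0.18 -1.47  9.34] T [-0.33  0.07  0.02] w 0.003 q [ 0.05  0.39  2.05 -0.    0.69  0.25]
shift cm [0.   0.11 0.8 ] turn 0.050091455820080455
```

The right catch snapped over: 22.6 N total fell to 9.3 N. I ease off straight up and check both ends.

```bash
python3 -m crank '[[0,0,-0.04,0,0,0],[0,0,-0.04,0,0,0]]'; python3 -m crank '[[0,0,0.1,0,0,0],[0,0,0.2,0,0,0],[0,0,0.5,0,0,0],[0,0,3,0,0,0],[0,0,7,0,0,0]]'; python3 -m crank '[[0,-4,3,0,0,0],[0,-8,3,0,0,0],[0,-12,3,0,0,0],[0,-16,3,0,0,0],[0,-20,3,0,0,0]]'; python3 -m crank '[[0,-4,0,0,0,0],[0,-6,0,0,0,0],[0,-6,0,0,0,0]]'; python3 cam.py scene s16; python3 cam.py top t16; python3 hts.py s16 t16; python3 - <<'E'
from h import *
s=load("s16")["p"];t=load("t16")["p"]
a=cv2.resize(s[165:270,265:385],None,fx=3.3,fy=3.3,interpolation=cv2.INTER_CUBIC);b=cv2.resize(t[175:280,280:400],None,fx=3.3,fy=3.3,interpolation=cv2.INTER_CUBIC)
cv2.imwrite("pics/m16.png",cv2.hconcat([a,b]))
# bystander change
t0=load("top0")["p"];hsv=[cv2.cvtColor(x,cv2.COLOR_BGR2HSV) for x in(t0,t)]
for nm,lo,hi in(("pink",(160,60,60),(179,255,255)),("green",(45,100,30),(80,255,255))):
    for h in hsv:
        n,l,st,ce=cv2.connectedComponentsWithStats(cv2.inRange(h,lo,hi))
        print(nm,[(st[i].tolist(),ce[i].round(1).tolist()) for i in range(1,n) if st[i][4]>200 and 150<ce[i][0]<400])
E
```

```text
clock: 22.57
tcp_pos: [0.4865, 0.0528, 0.1333]
tcp_rot: [0.071, 0.703, -0.071, 0.704]
ft_force: [0.1, -3.2, 5.7]
gripper_width: 0.0
clock: 22.98
tcp_pos: [0.484, 0.0529, 0.2013]
tcp_rot: [0.071, 0.706, -0.071, 0.701]
ft_force: [0.2, -0.2, 0.5]
gripper_width: 0.0
clock: 23.4
tcp_pos: [0.4861, -0.1486, 0.2338]
tcp_rot: [0.071, 0.703, -0.071, 0.704]
ft_force: [2.0, 0.1, 0.0]
gripper_width: -0.004
clock: 23.65
tcp_pos: [0.4864, -0.2108, 0.2332]
tcp_rot: [0.072, 0.703, -0.073, 0.704]
ft_force: [-0.2, 0.9, -0.1]
gripper_width: -0.0
s16 L 24 [0.506  0.1451 0.1209]
s16 R 36 [ 0.4715 -0.0192  0.1218]
t16 L 62 [0.5062 0.1468 0.1191]
t16 R 60 [ 0.4724 -0.0185  0.1208]
pink [([330, 210, 31, 31, 771], [344.9, 225.3])]
pink [([330, 224, 30, 17, 352], [343.3, 232.3])]
green [([219, 197, 33, 30, 765], [234.9, 211.7])]
green [([219, 197, 33, 30, 762], [234.8, 211.7])]
```

View pics/m16.png

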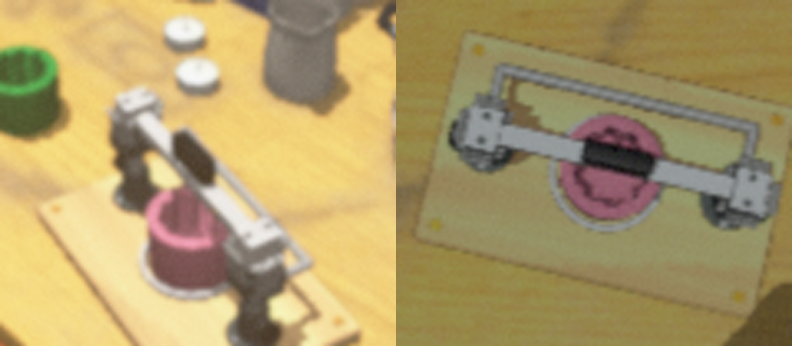

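View pics/t16.png

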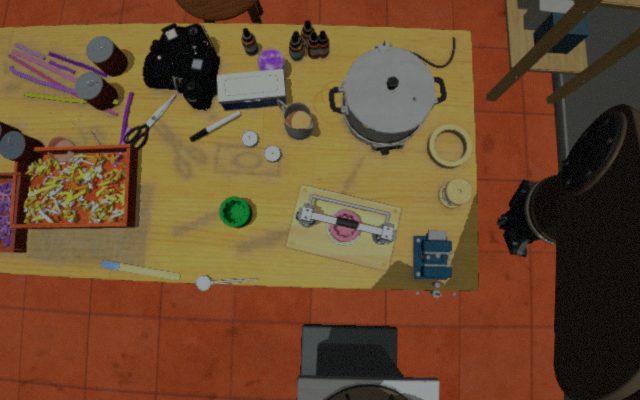

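Both ends are now down: left about 119 mm and right about 121 mm on the top camera, against 131.5 mm resting. But the force was still falling when I stopped each time, so the catches may not be fully over. I press each end gently on to its saddle, right first.

```bash
python3 -m crank '[[-0.3,4.1,0,0,0,0],[-0.6,8.2,0,0,0,0],[-0.9,12.3,0,0,0,0],[-1.2,16.4,-1,0,0,0],[-1.45,19.1,-4,0,0,0]]'; python3 -m crank '[[0,0,-3,0,0,0],[0,0,-5.5,0,0,0],[0,0,-5.8,0,0,0],[0,0,-5.8,0,0,0],[0,0,-5.8,0,0,0]]'; python3 st.py .4719 -.0194 .124 -11.5
```

```text
clock: 24.17
tcp_pos: [0.4731, -0.0121, 0.1959]
tcp_rot: [0.071, 0.702, -0.07, 0.706]
ft_force: [2.6, -0.6, -0.5]
gripper_width: -0.001
clock: 24.58
tcp_pos: [0.4722, -0.0155, 0.1361]
tcp_rot: [0.071, 0.703, -0.071, 0.704]
ft_force: [0.5, -0.3, -0.1]
gripper_width: 0.001
t 24.58 tcp [ 0.4722 -0.0155  0.1361] jaw -11.53 tilt [ 0.  0. -1.] F [ 0.51 -0.29 -0.12] T [ 0.01 -0.02 -0.06] w 0.001 q [-0.1   0.37  2.09  0.    0.68  0.1 ]
shift cm [-0.03 -0.39 -1.21] turn 0.02874627772820304
```

```bash
python3 -m crank '[[0,-0.4,-0.9,0,0,0],[0,-0.4,-1.2,0,0,0],[0,-0.4,-1.2,0,0,0]]'; python3 -m crank '[[0,0,-0.1,0,0,0],[0,0,-0.2,0,0,0]]'; python3 -m crank '[[0,0,-0.05,0,0,0],[0,0,-0.1,0,0,0]]'; python3 -m crank '[[0,0,-0.05,0,0,0]]'; python3 -m crank '[[0,0,-0.05,0,0,0]]'
```

```text
clock: 24.83
tcp_pos: [0.472, -0.0203, 0.1232]
tcp_rot: [0.072, 0.703, -0.071, 0.704]
ft_force: [-0.1, 0.0, 0.0]
gripper_width: 0.0
clock: 25.0
tcp_pos: [0.4721, -0.0201, 0.1215]
tcp_rot: [0.071, 0.703, -0.071, 0.704]
ft_force: [1.1, -0.1, -1.0]
gripper_width: -0.003
clock: 25.17
tcp_pos: [0.472, -0.0199, 0.1204]
tcp_rot: [0.071, 0.703, -0.071, 0.704]
ft_force: [-1.0, -2.6, 2.5]
gripper_width: -0.0
clock: 25.25
tcp_pos: [0.472, -0.02, 0.1198]
tcp_rot: [0.071, 0.703, -0.071, 0.704]
ft_force: [-1.2, -1.0, 1.2]
gripper_width: 0.001
clock: 25.33
tcp_pos: [0.472, -0.0199, 0.1193]
tcp_rot: [0.071, 0.703, -0.071, 0.704]
ft_force: [0.1, -0.3, -0.5]
gripper_width: -0.002
```

```bash
python3 -m crank '[[0,0,-0.05,0,0,0]]'; python3 -m crank '[[0,0,-0.05,0,0,0]]'; python3 -m crank '[[0,0,-0.05,0,0,0]]'; python3 -m crank '[[0,0,0,0,0,0]]'; python3 cam.py scene s17; python3 hts.py s17
```

```text
clock: 25.42
tcp_pos: [0.472, -0.0199, 0.1188]
tcp_rot: [0.071, 0.703, -0.071, 0.704]
ft_force: [0.2, -0.8, 5.1]
gripper_width: 0.001
clock: 25.5
tcp_pos: [0.472, -0.0199, 0.1183]
tcp_rot: [0.071, 0.703, -0.071, 0.704]
ft_force: [-1.0, -2.5, 7.1]
gripper_width: -0.002
clock: 25.58
tcp_pos: [0.4721, -0.0199, 0.1178]
tcp_rot: [0.071, 0.703, -0.071, 0.704]
ft_force: [-1.1, -3.2, 6.2]
gripper_width: -0.0
clock: 25.67
tcp_pos: [0.472, -0.0199, 0.1178]
tcp_rot: [0.071, 0.703, -0.071, 0.704]
ft_force: [-1.1, -3.2, 5.3]
gripper_width: 0.001
s17 L 25 [0.5064 0.1466 0.1202]
s17 R 5 [ 0.4639 -0.0227  0.1204]
```

```bash
python3 -m crank '[[0,0,-0.05,0,0,0]]'; python3 -m crank '[[0,0,-0.05,0,0,0]]'; python3 -m crank '[[0,0,-0.03,0,0,0]]'
```

```text
clock: 25.8
tcp_pos: [0.4721, -0.02, 0.1175]
tcp_rot: [0.071, 0.703, -0.071, 0.704]
ft_force: [-4.8, -2.3, 20.2]
gripper_width: 0.002
clock: 25.88
tcp_pos: [0.4722, -0.02, 0.1174]
tcp_rot: [0.071, 0.703, -0.071, 0.704]
ft_force: [-5.5, -2.3, 30.4]
gripper_width: 0.004
clock: 25.97
tcp_pos: [0.4723, -0.02, 0.1173]
tcp_rot: [0.071, 0.703, -0.071, 0.704]
ft_force: [-7.3, -3.1, 32.6]
gripper_width: -0.001
```

The saddle is reached at 117.5 mm, but I ran three steps in one batch and the force went to 32.6 N, over the 25 N limit. I back off at once; the left end gets one small step per call.

```bash
python3 -m crank '[[0,0,0.2,0,0,0],[0,0,1,0,0,0],[0,0,5,0,0,0],[0.8,4,6,0,0,0],[1.6,8,6,0,0,0]]'; python3 -m crank '[[0.8,4.1,0,0,0,0],[1.6,8.6,0,0,0,0],[1.8,8.6,-2,0,0,0],[1.8,8.6,-4,0,0,0],[1.8,8.6,-4.5,0,0,0]]'; python3 -m crank '[[0,0,0,0,0,0],[0,0,0,0,0,0]]'; python3 st.py .506 .1468 .122 -11.5
```

```text
clock: 26.38
tcp_pos: [0.4898, 0.0597, 0.1797]
tcp_rot: [0.073, 0.702, -0.072, 0.705]
ft_force: [2.0, -0.4, 0.0]
gripper_width: -0.001
clock: 26.8
tcp_pos: [0.5046, 0.1469, 0.1294]
tcp_rot: [0.07, 0.705, -0.071, 0.703]
ft_force: [-1.9, -1.3, -0.9]
gripper_width: 0.001
clock: 26.97
tcp_pos: [0.5058, 0.1458, 0.1318]
tcp_rot: [0.071, 0.704, -0.071, 0.703]
ft_force: [-0.5, 0.2, 0.8]
gripper_width: 0.003
t 26.97 tcp [0.5058 0.1458 0.1318] jaw -11.59 tilt [-0.001 -0.    -1.   ] F [-0.54  0.24  0.83] T [ 0.05 -0.05  0.01] w 0.003 q [ 0.22  0.44  1.97 -0.    0.73  0.43]
shift cm [ 0.02  0.1  -0.98] turn 0.0853536205694354
```

```bash
python3 cam.py scene s18; python3 hts.py s18; python3 -m crank '[[0,0.1,-0.8,0,0,0],[0,0.1,-1.05,0,0,0],[0,0.1,-1.05,0,0,0]]'; python3 -m crank '[[0,0,-0.05,0,0,0],[0,0,-0.1,0,0,0]]'; python3 -m crank '[[0,0,-0.05,0,0,0]]'
```

```text
s18 L 29 [0.5069 0.1447 0.1213]
s18 R 39 [ 0.472  -0.0195  0.1207]
clock: 27.27
tcp_pos: [0.5057, 0.1468, 0.1206]
tcp_rot: [0.071, 0.704, -0.071, 0.703]
ft_force: [-0.2, 0.7, -0.0]
gripper_width: 0.002
clock: 27.43
tcp_pos: [0.506, 0.147, 0.12]
tcp_rot: [0.071, 0.703, -0.071, 0.704]
ft_force: [0.7, -0.5, -0.0]
gripper_width: -0.0
clock: 27.52
tcp_pos: [0.506, 0.1471, 0.1195]
tcp_rot: [0.071, 0.703, -0.071, 0.704]
ft_force: [0.4, 0.0, 0.0]
gripper_width: -0.001
```

```bash
python3 -m crank '[[0,0,-0.05,0,0,0],[0,0,-0.05,0,0,0]]'
```

```text
clock: 27.68
tcp_pos: [0.506, 0.1472, 0.119]
tcp_rot: [0.071, 0.703, -0.071, 0.704]
ft_force: [-0.6, -0.2, 2.1]
gripper_width: 0.003
```

```bash
python3 -m crank '[[0,0,-0.03,0,0,0],[0,0,-0.03,0,0,0]]'
```

```text
clock: 27.85
tcp_pos: [0.5061, 0.1472, 0.1188]
tcp_rot: [0.071, 0.703, -0.071, 0.704]
ft_force: [-0.1, -1.3, 4.3]
gripper_width: -0.005
```

```bash
python3 -m crank '[[0,0,-0.03,0,0,0]]'
```

```text
clock: 27.93
tcp_pos: [0.5061, 0.1472, 0.1185]
tcp_rot: [0.071, 0.703, -0.071, 0.704]
ft_force: [-1.1, 0.4, 5.2]
gripper_width: 0.003
```

The left end carries only pin force (4–5 N) about 1 mm above the saddle, so its catch is already over. I lift off, clear the arm and check.

```bash
python3 -m crank '[[0,0,0.2,0,0,0],[0,0,1,0,0,0],[0,0,4,0,0,0],[0,0,8,0,0,0],[0,3,10,0,0,0]]'; python3 -m crank '[[0,4,0,0,0,0],[0,8,0,0,0,0],[0,12,0,0,0,0],[0,16,0,0,0,0],[0,16,0,0,0,0]]'; python3 -m crank '[[0,0,0,0,0,0],[0,0,0,0,0,0],[0,0,0,0,0,0]]'; python3 cam.py scene s19; python3 cam.py top t19; python3 hts.py s16 s19 t19; python3 st.py .506 .1468 .122 -11.5; python3 - <<'E'
from h import *
s=load("s19")["p"];t=load("t19")["p"]
a=cv2.resize(s[175:255,290:370],None,fx=5,fy=5,interpolation=cv2.INTER_CUBIC);b=cv2.resize(t[190:270,285:365+0],None,fx=5,fy=5,interpolation=cv2.INTER_CUBIC)
cv2.imwrite("pics/m19.png",cv2.hconcat([a,b]))
c=load("s19");o,d=ray(c,[(u,v) for v in range(200,270) for u in range(290,370)])
h=cv2.cvtColor(s,cv2.COLOR_BGR2HSV);
for n in("scene0","s19"):
    h=cv2.cvtColor(load(n)["p"],cv2.COLOR_BGR2HSV);M=cv2.inRange(h,(160,60,60),(179,255,255));k,l,st,ce=cv2.connectedComponentsWithStats(M);print(n,[(st[i].tolist(),ce[i].round(1).tolist()) for i in range(1,k) if st[i][4]>200 and 280<ce[i][0]<380])
t0=load("top0")["p"];D=cv2.absdiff(t0,t).max(2)
for n,(u,v) in dict(jug=(298,120),spool=(455,193),thermo=(225,282),ta=(250,139),tb=(273,154),green=(235,211)).items():
    print(n,(D[v-14:v+14,u-16:u+16]>60).sum())
E
```

```text
clock: 28.35
tcp_pos: [0.5067, 0.1747, 0.2221]
tcp_rot: [0.072, 0.703, -0.072, 0.704]
ft_force: [3.1, 1.4, -0.3]
gripper_width: -0.0
clock: 28.77
tcp_pos: [0.5057, 0.3434, 0.219]
tcp_rot: [0.071, 0.703, -0.069, 0.704]
ft_force: [-1.3, -0.6, 0.1]
gripper_width: -0.002
clock: 29.02
tcp_pos: [0.5058, 0.3361, 0.2185]
tcp_rot: [0.071, 0.704, -0.072, 0.703]
ft_force: [0.0, 0.2, -1.0]
gripper_width: -0.0
s16 L 24 [0.506  0.1451 0.1209]
s16 R 36 [ 0.4715 -0.0192  0.1218]
s19 L 24 [0.5068 0.1473 0.1208]
s19 R 33 [ 0.4707 -0.0187  0.1204]
t19 L 62 [0.5062 0.1468 0.1193]
t19 R 60 [ 0.4723 -0.0188  0.1188]
t 29.12 tcp [0.506  0.3359 0.2185] jaw -11.63 tilt [-0. -0. -1.] F [-0.05  1.04  0.09] T [-0.03 -0.   -0.  ] w 0.004 q [ 0.54  0.43  1.71 -0.    1.    0.74]
shift cm [ -0.   -18.91  -9.65] turn 0.1313209692434043
scene0 [([309, 221, 27, 21, 386], [322.6, 231.3])]
s19 [([310, 222, 24, 30, 384], [320.7, 234.8])]
jug 0
spool 0
thermo 598
ta 0
tb 0
green 0
```

View pics/m19.png

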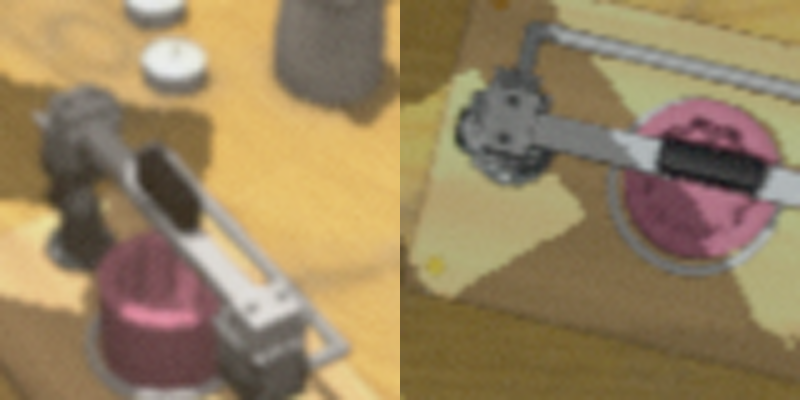

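Both ends are level and low: 119.3 and 118.8 mm, about 1 to 1.5 mm above the saddle. The mould stands in its ring. The thermometer's image difference is only the arm in front of it; in t16 it lay where it was. I hand in.

```bash
python3 -c "
from bench import env
print(env.job_done())"
```

```text
the job is handed in; nothing more can be done
None
```

I handed the job in at 29 s with the bar clipped at both ends, but I pressed the right clip too hard: 32.6 N at the tool, over the 25 N limit. It was one short press, when I ran three steps onto the hard saddle without checking between them. About 5 N of it fell on the pin, so the clip itself still took more than 25 N.

- **Order:** I laid the bar across the pins over the mould and pressed the left end, then the right. The left sprang out as the right snapped, and re-pressing the left freed the right. Pressing on the grip block, slightly right of centre, seated both. The right end then went down to its saddle, and the left only took a light check press.
- **Forces:** The catch peaks on the ends were 13 to 15 N, each followed by a drop of more than half. The check on the left met only pin force (4–5 N), about 1 mm above the saddle.
- **Last checks:** The end blocks' tops measured 119.3 mm (left) and 118.8 mm (right) on the top camera, level and about 1 to 1.5 mm above the saddle height. Unclipped they sat at 131.5 mm. I did not see the catches' openings directly.
- **Other things:** The mould stands in its ring under the bar. The jug, spool, tealights and green mould show no change. In the last image comparison the thermometer's area differed, probably because the arm was in front of it; in a picture at 23.7 s it lay where it started.

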